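# Bolt down the flanged cover of a display case

## Robot

A 7-joint arm with a two-finger parallel gripper is mounted at the origin on a cart in front of the work surface, level with it; the furniture and walls round the work are solid. World frame = base frame: x ahead of the robot, y to its left, z up, the work surface at z = 0. Lengths are in mm, angles in rad, forces in N, time in s.
With the tool pointing down it reaches from about 400 to 900 mm from the base axis. Payload 5.5 kg.
Tool frame: the origin (TCP) lies at the very end of the fingers, on their centre line; the grasp point (between the pads) lies 19 mm behind it (robot.pinch_z is the distance from the TCP to the grasp point, in mm); z points along the fingers, y is the line along which they close (so a half turn about z gives the same grasp; the last joint's range is limited). The gripper opens to 92 mm and grips with 3 to 60 N. Pads are 19 mm wide; open, the fingers measure 130 mm over their backs; the gripper's body (75 mm by 190 mm) begins 47 mm behind the grasp point.
Start: joints at [1.364, 0.501, -0.427, 1.55, 0.221, 1.138, -0.21], TCP at [294.291, -579.562, 226.729] pointing down, gripper open.
Joint ranges: [-2.88, 2.88], [-0.31, 2.03], [-1.54, 1.56], [0.2, 2.42], [-1.41, 4.55], [0.19, 2.02], [-2.57, 2.57]. Speed limits (rad/s): [2.57, 2.57, 3.14, 3.14, 3.14, 3.14, 3.14].

## Interface

Orientations are given as a rotation vector (axis times angle).
In Python, from rig import robot gives the robot as it stands.
- The arm moves only by the tool drive_tool, never from a script. Its argument "steps" is a list of rows, each a list of 3 entries, a list of its own where there are three numbers: the opening, from -1 (shut) to 1 (fully open), so that 0 is half open, then the shift along the tool's x, y, z in m, then the turn, a rotation vector about the tool's x, y, z in degrees. A call has 1 to 10 rows; each row shifts and turns the commanded pose from where the row before left it, along the tool's axes as they then stand; what a row does not reach is not made up. A row lasts 1/12 s, in which the tool goes at most 41.7 mm and 7.16 degrees, less where a joint would pass 70% of its speed; a pose out of reach is approached as far as the arm can. A call is refused whole if a number of a shift passes 0.0417 or a number of a turn 7.16, either way. A call with a gripper value outside its range is refused whole. The fingers move at their own pace and stop on an object; "newtons" is the grip in N (left out, the last holds). Time passes only in rows, so rows that do not move let the fingers close. It gives the time, the measured TCP pose, the force, the opening and the grip force at its end, in the units of the state.
- robot.get_obs(): the state, without advancing time (a new reading comes with each control period).
- robot.get_image(name): name is "scene" or "top" or "wrist"; returns the picture (420x560x3 uint8, blue, green, red); there is no depth.
- robot.calibration(name): a dict with "fx", "fy", "cx", "cy" (pixels), "origin" and "attitude" of the camera in the world; the wrist camera has in their place "mount" (4x4, takes a point from camera to tool coordinates, whose origin is the TCP and whose axes are the flange's). Camera axes: x right, y down, z forward; pixel columns grow to the right and rows downward; lengths in mm; the calibration is good to about 2 mm. A picture is of the moment at which its call begins: read the wrist's pose just before it. calibration takes no time and is no camera call.
- robot.sign_off(): hands the job in; it is judged then, once.
Trained networks look in the newest picture that a camera, given by its name, has taken for a name from the list of things; names that differ only in an ending like _2 or _b are one class to them, and where a whole thing is asked for, a point or a joint stands for the part that bears it (a point fixed in the world has none). Each returns a list of dicts, best first, with "confidence" (0 to 1); they miss things now and then, are a little off and sometimes report something else, mostly with a low value. They report only what shows in the picture. A call takes as long as a camera call.
- robot.cut_out(camera, label): "pixels" (420x560 bool, what is visible of it) and "extent" ([centre column, centre row, width, height] in pixels, round what is visible of it).
The state is a dict: "t": time; "q": joint angles; "dq": joint speeds; "joint_efforts": joint torques, N m; "ee_pos": TCP position; "tool_rot": TCP orientation; "wrist_force": force on the tool from outside, world axes, zero at the start; "moment": the same for the moment, N m; "grip_width": finger opening in mm; "grip_force": force on a finger pad.
Only numpy, scipy, OpenCV 4.12 (cv2) and the standard library are available. Lean on these libraries where they do the work, as an engineer would, in place of code of your own. Each camera call takes 0.05 s, during which the arm holds its last target. There are 200 camera calls.

## Task

Bolt down the cover of the display case: turn its four wing knobs clockwise in star order, always going on to the diagonally opposite knob and not to a neighbour, and only part way at a time in at least two rounds, so that the flange goes down evenly and never cocks. Finish with the flange fully home all round and every knob snug by feel but not overtightened. Do not lean on the cover or its clear hood, and leave the other things where they are.

Things in the scene. Friction and masses are not known exactly. Their poses are not given: they have to be found in the camera images.
- display_case: Plinth of the case: fixed dark wooden block 214 x 254 x 36 mm (x, y, z). Origin: centre of its underside, on the table; z up, x away from the robot and y left at yaw 0. Upright steel studs at x +-78, y +-98 mm, tops 103 mm above the table; round each stud's foot a steel sleeve with its top at 41 mm: the flange is home when it sits on all four. A brass plumb bob lies under the hood.
- case_cover: Cover: aluminium flange 194 x 234 x 8 mm with a clear hood (96 x 130 mm) in its middle, top 35 mm above the flange's underside. Origin: centre of that underside, axes as the plinth's. It starts on a springy gasket at 44 mm above the table and is home at 41 mm. The gasket lies inboard of the studs: one knob alone run all the way down cocks the cover by 0.016 rad, half way (0.55 rad) is safe.
- knob_front_left: Wing knob on the stud at x -78, y +98 mm of the plinth (near, left). All four are alike, black on a brass collar. Origin: centre of the collar's underside, on the stud's axis, at the start 53 mm above the table. Collar 32 mm across, 9 mm high; keep fingertips above it. Wing bar to pinch: 56 mm along the knob's x axis, 12 mm thick, from 13 to 41 mm above the origin. A 35 N pinch holds it.
- knob_front_right: Wing knob at x -78, y -98 mm (near, right). Clockwise from above tightens: it sinks 25 mm a turn (4 mm a radian) until its corner is home, and stays where it is left. Each starts 0.5 to 1.4 mm clear of the flange, all different and finer than poses show, so seating must be felt. From the start to snug: 1.0 to 1.4 rad.
- knob_back_left: Wing knob at x +78, y +98 mm (far, left). Feel: free thread drag 0.05 N m; gasket load is under 15 N. Once home the torque climbs steeply, 2 to 6 N m a radian of wrist turn. Snug is 0.25 N m above the free-turning reading (clamp force about 35 to 45 N, 25 to 60 N is good); 0.6 N m is overtight. Held still after a quick step, the reading may sit at minus the drag: judge by the rise.
- knob_back_right: Wing knob at x +78, y -98 mm (far, right), the same as the other three.
- ink_bottle: pale blue ink bottle with a black cap, 44 x 44 x 63 mm; bystander, to be left alone. Origin: centre of its underside.
- tin: red round tin, 67 mm across, 48 mm high; bystander, to be left alone. Origin: centre of its underside.
- card_box: small box with a blue lid, 57 x 92 x 41 mm; bystander, to be left alone. Origin: centre of its underside.
- pencil: red carpenter's pencil, 170 mm long; bystander, to be left alone. Origin: centre of its underside.

How it is judged:
By the outcome, as a careful person would: the job done as asked, in the order asked, and still so for the second after the job is handed in, with the robot touching nothing.
It also fails if it takes over 72 s, if anything falls off the work surface, if the arm or the gripper's body presses on something with over 40 N, if the wrist force passes 120 N, or if a joint passes its speed limit or range.

## Working session

There is one attempt and no reset: what is moved stays moved. The work goes in short steps, Python scripts to look and compute and a tool call to move; the robot and the scene stay as the last step left them, time stands still between calls to the robot, and variables do not carry over. Pictures are saved under pics/ and viewed, at most 10 in all, crops included, and the job is handed in when it is done.

Besides the shell and the picture viewer there is one more tool, called by a JSON object that holds its "method" and its "body". drive_tool: Moves the arm, as the interface text tells. Its arguments: {"type":"object","properties":{"steps":{"type":"array","items":{"type":"array"}},"newtons":{"type":"number"}},"required":["steps"]}

```bash
ls; mkdir -p pics; cat > h.py <<'E'
import numpy as np, cv2
from scipy.spatial.transform import Rotation as R
from rig import robot
def cam(name,obs=None):
    c=robot.calibration(name)
    K=np.array([[c['fx'],0,c['cx']],[0,c['fy'],c['cy']],[0,0,1]])
    if 'mount' in c:
        T=np.eye(4);T[:3,:3]=R.from_rotvec(obs['tool_rot']).as_matrix();T[:3,3]=obs['ee_pos']
        T=T@np.array(c['mount']);return K,T[:3,:3],T[:3,3]
    a=np.array(c['attitude']);
    A=a if a.shape==(3,3) else R.from_rotvec(a).as_matrix()
    return K,A,np.array(c['origin'])
def ray(cm,px,z):
    K,A,o=cm;d=A@np.linalg.inv(K)@np.array([px[0],px[1],1.]);return o+d*(z-o[2])/d[2]
def proj(cm,P):
    K,A,o=cm;p=K@(A.T@(np.array(P,float)-o));return p[:2]/p[2]
E
python3 - <<'E'
from h import *
o=robot.get_obs();print(o)
for n in('top','scene','wrist'):
    print(n,robot.calibration(n))
im=robot.get_image('top');cv2.imwrite('pics/top.png',im)
cm=cam('top')
for l,z in(('knob_front_left',94),('display_case',36),('case_cover',52),('ink_bottle',60),('tin',48),('card_box',41),('pencil',5)):
    for d in robot.cut_out('top',l)[:5]:
        e=d['extent'];print(l,round(d['confidence'],2),np.round(e,1),ray(cm,e[:2],z).round(1))
print(robot.get_obs()['t'])
E
```

```text
pics
{'t': 0.0, 'q': array([ 1.36420489,  0.50185032, -0.42679276,  1.55144876,  0.22083514,
        1.13830816, -0.21028502]), 'dq': array([-7.70123408e-04, -1.02567738e-03,  1.35566476e-03, -2.42281585e-04,
        4.63524570e-05, -7.00670808e-04, -3.00960174e-04]), 'joint_efforts': array([ 2.42988235e-04, -5.66603100e+01, -5.81653833e+00, -2.79120952e+01,
       -6.87050913e-02,  3.04258824e-02,  1.70305361e-04]), 'ee_pos': array([ 293.8879579 , -578.97877272,  225.67747296]), 'tool_rot': array([-3.05343707e+00, -7.30866912e-01,  6.59302409e-04]), 'wrist_force': array([ 0.29575048, -0.0147286 ,  0.36437852]), 'moment': array([ 0.00613293, -0.04037473, -0.00311891]), 'grip_force': 0.0, 'grip_width': 91.67395805526759}
top {'fx': 466.988014373238, 'fy': 466.988014373238, 'cx': 281.48593387443873, 'cy': 213.61243203188616, 'origin': array([ 425.40212437,    3.30150005, 1216.44109892]), 'attitude': array([-2.16065758,  2.17339146, -0.1193269 ])}
scene {'fx': 483.0223436135462, 'fy': 483.0223436135462, 'cx': 276.50772461345974, 'cy': 200.87040394188028, 'origin': array([-32.50336099, 6
[... 347 characters left out ...]
4,
        -1.61919519e-01],
       [ 5.70257618e-04, -2.76110827e-01,  9.61125635e-01,
        -1.58019920e+02],
       [ 0.00000000e+00,  0.00000000e+00,  0.00000000e+00,
         1.00000000e+00]])}
knob_front_left 0.7 [224.4 228.8  24.5   9.3] [510.9 138.1  94. ]
knob_front_left 0.52 [397.7 261.   30.2  25. ] [ 431.2 -276.9   94. ]
display_case 0.85 [271.8 210.7 119.5 109.8] [560.7  24.9  36. ]
ink_bottle 0.84 [143.3 194.4  28.2  21. ] [600.8 345.6  60. ]
tin 0.66 [396.5 261.5  30.4  28.3] [ 430.2 -285.4   48. ]
tin 0.23 [302.  246.8  22.3  14.5] [468.2 -50.4  48. ]
card_box 0.61 [410.6 178.9  41.8  40.4] [ 639.8 -329.9   41. ]
pencil 0.78 [201.  284.8  42.8  48.3] [373.9 207.8   5. ]
0.4
```

View pics/top.png

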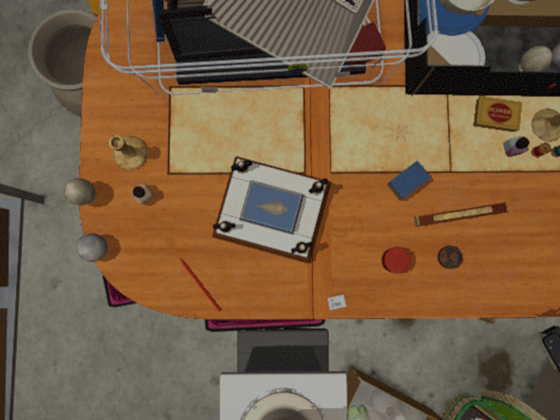

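The top view shows the case turned about -0.24 rad, with knobs near pixels (225,228), (302,247), (242,165) and (318,186). Next I move the wrist camera above it.

{"method": "drive_tool", "body": {"steps": [[0,[0.03,-0.026,-0.0015],[0,0,0]],[0,[0.03,-0.026,-0.0015],[0,0,0]],[0,[0.03,-0.026,-0.0015],[0,0,0]],[0,[0.03,-0.026,-0.0015],[0,0,0]],[0,[0.03,-0.026,-0.0015],[0,0,0]],[0,[0.03,-0.026,-0.0015],[0,0,0]],[0,[0.03,-0.026,-0.0015],[0,0,0]],[0,[0.03,-0.026,-0.0015],[0,0,0]],[0,[0.03,-0.026,-0.0015],[0,0,0]],[0,[0.03,-0.026,-0.0015],[0,0,0]]]}}

```text
t: 1.23
ee_pos: [444.5, -210.2, 242.2]
tool_rot: [3.054, 0.731, 0.001]
wrist_force: [0.6, 0.2, -0.2]
grip_width: 46.2
grip_force: 0.0
```

{"method": "drive_tool", "body": {"steps": [[0,[0.03,-0.026,-0.0015],[0,0,0]],[0,[0.03,-0.026,-0.0015],[0,0,0]],[0,[0.03,-0.026,-0.0015],[0,0,0]],[0,[0.03,-0.026,-0.0015],[0,0,0]],[0,[0.03,-0.026,-0.0015],[0,0,0]],[0,[0.02,-0.02,-0.0015],[0,0,0]],[0,[0,0,0],[0,0,0]]]}}

```text
t: 1.82
ee_pos: [529.3, 7.0, 251.9]
tool_rot: [-3.048, -0.745, -0.006]
wrist_force: [-0.1, 0.0, 0.6]
grip_width: 45.9
grip_force: 0.0
```

```bash
python3 - <<'E'
from h import *
o=robot.get_obs();print(o)
im=robot.get_image('wrist');cv2.imwrite('pics/w1.png',im)
cm=cam('wrist',o)
for l,z in(('knob_front_left',94),('display_case',36),('case_cover',52)):
    for d in robot.cut_out('wrist',l)[:6]:
        e=d['extent'];print(l,round(d['confidence'],2),np.round(e,1),ray(cm,e[:2],z).round(1))
E
```

```text
{'t': 1.8167, 'q': array([ 0.56791865,  0.30571002, -0.75401042,  1.81975639,  0.22888151,
        1.10257524, -1.35758938]), 'dq': array([ 0.06156195, -0.01726628,  0.06551247,  0.03137603,  0.01183408,
        0.01420162,  0.09101668]), 'joint_efforts': array([  1.107792  , -37.2071743 ,  -4.34970081, -27.21814871,
         0.47033558,   0.07171049,  -0.86466964]), 'ee_pos': array([529.32712835,   7.01702027, 251.92211541]), 'tool_rot': array([-3.0484436 , -0.74538236, -0.00635762]), 'wrist_force': array([-5.45093522e-02,  3.30035434e-04,  5.93649462e-01]), 'moment': array([0.04101331, 0.03539655, 0.03728283]), 'grip_force': 0.0, 'grip_width': 45.88507105035612}
knob_front_left 0.67 [398.9 159.8  58.7  30.2] [616.5 -83.8  94. ]
display_case 0.83 [277.4 135.4 299.7 270.9] [578.9  35.   36. ]
case_cover 0.61 [278.4 127.5 235.1 253.2] [587.7  38.2  52. ]
```

View pics/w1.png

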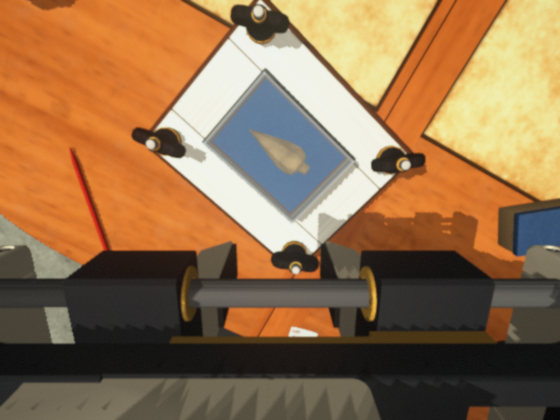

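The wrist view shows all four knobs, with stud tips at about (260,11), (152,144), (405,163) and (296,267). I'll fit the case pose from the tips and the wing angles from the dark masks.

```bash
cat >> h.py <<'E'
from scipy.optimize import minimize
def wing(P,th,zo):
    c,s=np.cos(th),np.sin(th)
    return [[P[0]+c*a-s*b,P[1]+s*a+c*b,zo+h] for a in(-28,28) for b in(-6,6) for h in(13,41)]
def fitwing(cm,im,P,zo=53):
    c=proj(cm,[P[0],P[1],zo+27]);yy,xx=np.mgrid[:420,:560]
    m=(im.max(2)<55)&(np.hypot(xx-c[0],yy-c[1])<48)
    n,lab,st,ce=cv2.connectedComponentsWithStats(cv2.morphologyEx(m.astype('u1'),cv2.MORPH_OPEN,np.ones((3,3))))
    if n<2:return None
    m=lab==1+np.argmax(st[1:,4])
    def f(p):
        h=cv2.convexHull(np.array([proj(cm,q) for q in wing(p[:2],p[2],zo)],np.float32))
        r=np.zeros((420,560),'u1');cv2.fillConvexPoly(r,np.round(h*16).astype(int),1,shift=4)
        r=r>0;return -(r&m).sum()/(r|m).sum()
    best=min((minimize(f,[P[0],P[1],t],method='Nelder-Mead',options=dict(initial_simplex=[[P[0],P[1],t],[P[0]+5,P[1],t],[P[0],P[1]+5,t],[P[0],P[1],t+.2]])) for t in np.arange(-1.57,1.57,.26)),key=lambda r:r.fun)
    return best.x.round(3),-best.fun
def studs(p):
    c,s=np.cos(p[2]),np.sin(p[2])
    return {k:np.array([p[0]+c*a-s*b,p[1]+s*a+c*b]) for k,(a,b) in dict(FL=(-78,98),BR=(78,-98),FR=(-78,-98),BL=(78,98)).items()}
E
python3 - <<'E'
from h import *
o=robot.get_obs();im=robot.get_image('wrist');cm=cam('wrist',o);print(o['t'],o['ee_pos'])
tips=dict(BL=(260,11),FL=(152,144),BR=(405,163),FR=(296,267))
T={k:ray(cm,v,103)[:2] for k,v in tips.items()}
r=minimize(lambda p:sum(((studs(p)[k]-T[k])**2).sum() for k in T),[560,25,-.24]).x
print('case',r)
S=studs(r)
for k in S:print(k,S[k].round(1),T[k].round(1),fitwing(cm,im,S[k]))
im2=cv2.imread('pics/top.png');ct=cam('top')
for k in S:print(k,fitwing(ct,im2,S[k]), proj(ct,[*S[k],103]))
E
```

```text
2.0167 [527.36513223  -2.62868847 250.47382114]
case [ 5.65391079e+02  1.52930548e+01 -2.83589998e-01]
FL [517.9 131.2] [518. 129.] (array([523.221, 118.372,   1.546]), np.float64(0.30384271671134944))
BR [ 612.9 -100.6] [612.3 -98.2] (array([ 5.9892e+02, -7.4366e+01, -3.9500e-01]), np.float64(0.338339222614841))
FR [463.1 -57. ] [465.2 -55. ] (array([468.845, -44.541,  -1.265]), np.float64(0.5712954333643989))
BL [667.7  87.6] [666.   85.4] (array([664.153, 113.92 ,  -1.697]), np.float64(0.5554577464788732))
FL (array([516.354, 132.859,  -0.926]), np.float64(0.3431952662721893)) [226.87393306 225.54833933]
BR (array([ 612.855, -100.617,   -1.57 ]), np.float64(-0.0)) [323.18367627 185.79150414]
FR (array([ 4.68908e+02, -6.85510e+01, -2.51000e-01]), np.float64(0.4578313253012048)) [305.82494765 248.06640019]
BL (array([668.179,  97.957,  -1.17 ]), np.float64(0.535)) [245.28019456 163.893906  ]
```

The arm was still settling, so I'll use the saved picture with its own pose, plus a new steady one.

```bash
cat > fit.py <<'E'
from h import *
o=robot.get_obs();im=robot.get_image('wrist');cm2=cam('wrist',o);print(o['t'],o['ee_pos'],o['tool_rot']);cv2.imwrite('pics/w2.png',im)
w1=cv2.imread('pics/w1.png')
cm=cam('wrist',dict(ee_pos=[529.327,7.017,251.922],tool_rot=[-3.0484436,-.74538236,-.00635762]))
tips=dict(BL=(260,11),FL=(152,144),BR=(405,163),FR=(296,267))
T={k:ray(cm,v,103)[:2] for k,v in tips.items()}
r=minimize(lambda p:sum(((studs(p)[k]-T[k])**2).sum() for k in T),[560,25,-.24]).x
print('case',r)
S=studs(r);vis=im.copy()
for k in S:
    a=fitwing(cm,w1,S[k]);b=fitwing(cm2,im,S[k]);print(k,S[k].round(1),T[k].round(1),a,b)
    h=cv2.convexHull(np.array([proj(cm2,q) for q in wing(b[0][:2],b[0][2],53)],np.float32))
    cv2.polylines(vis,[h.astype(int)],1,(0,255,0),1);cv2.circle(vis,proj(cm2,[*S[k],103]).astype(int),2,(0,0,255),-1)
cv2.imwrite('pics/v2.png',vis)
E
python3 fit.py
```

```text
2.0667 [527.33632622  -3.10237195 250.46076812] [ 3.05540830e+00  7.27230701e-01 -1.42408510e-03]
case [ 5.67657740e+02  2.62121146e+01 -2.72246508e-01]
FL [518.9 141.6] [518.5 140. ] (array([523.39 , 126.182,   1.543]), np.float64(0.2889699179580675)) (array([523.118, 117.031,   1.516]), np.float64(0.31194295900178254))
BR [616.4 -89.2] [616.  -87.3] (array([ 6.12392e+02, -7.97290e+01, -4.73000e-01]), np.float64(0.35597592433361996)) (array([ 5.9887e+02, -7.3834e+01, -4.0900e-01]), np.float64(0.3380530973451327))
FR [466.2 -47.2] [468.  -45.6] (array([467.765, -44.185,  -1.249]), np.float64(0.5880708294501398)) (array([467.47 , -41.914,  -1.249]), np.float64(0.5727611940298507))
BL [669.1  99.6] [668.2  97.8] (array([661.92 ,  92.967,  -1.099]), np.float64(0.41788958770090845)) (array([666.554, 102.654,  -1.455]), np.float64(0.5150403521643434))
```

View pics/v2.png

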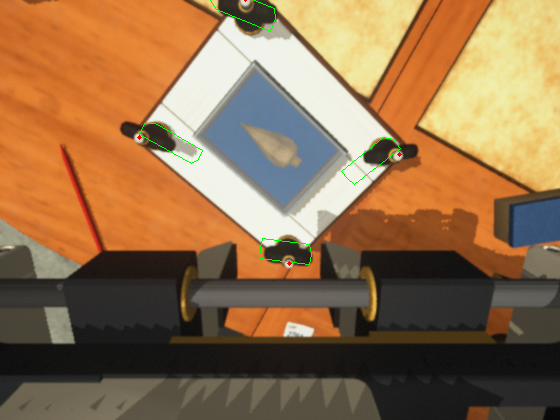

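```bash
cat > f2.py <<'E'
from h import *
im=cv2.imread('pics/w2.png')
cm=cam('wrist',dict(ee_pos=[527.336,-3.1,250.46],tool_rot=[3.0554083,.7272307,-.001424]))
S=studs([567.66,26.21,-.2722]);vis=im.copy();yy,xx=np.mgrid[:420,:560];tiles=[]
for k in S:
    c=proj(cm,[*S[k],80]);m=(im.max(2)<40)&(np.hypot(xx-c[0],yy-c[1])<34)
    def f(t,p=S[k]):
        h=cv2.convexHull(np.array([proj(cm,q) for q in wing(p,t,53)],np.float32))
        r=np.zeros((420,560),'u1');cv2.fillConvexPoly(r,np.round(h*16).astype(int),1,shift=4);r=r>0
        return (r&m).sum()/(r|m).sum(),h
    ts=np.arange(-1.57,1.57,.03);v=[f(t)[0] for t in ts];i=np.argmax(v);print(k,ts[i],v[i])
    big=cv2.resize(im,None,fx=4,fy=4,interpolation=cv2.INTER_CUBIC)
    cv2.polylines(big,[(f(ts[i])[1]*4+2).astype(int)],1,(0,255,0),1)
    big=cv2.copyMakeBorder(big,200,200,200,200,cv2.BORDER_CONSTANT)
    x,y=(c*4+200).astype(int);tiles.append(big[y-150:y+150,x-190:x+190])
cv2.imwrite('pics/t.png',np.vstack([np.hstack(tiles[:2]),np.hstack(tiles[2:])]))
E
python3 f2.py
```

```text
FL -1.57 0.0
BR -1.1499999999999997 0.012644889357218124
FR -1.54 0.04619826756496631
BL -1.57 0.0
```

View pics/t.png

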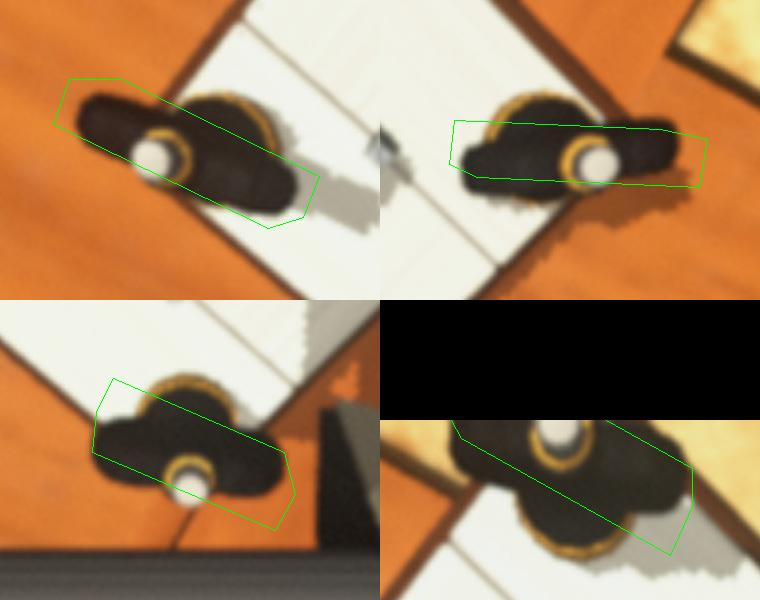

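```bash
python3 - <<'E'
import re
s=open('f2.py').read()
s=s.replace("<40","<70").replace("<34","<36")
s=s.replace("r=r>0","q2=cv2.convexHull(np.array([proj(cm,[p[0]+14*np.cos(a),p[1]+14*np.sin(a),z]) for a in np.arange(0,6.3,.3) for z in (56,66)],np.float32));cv2.fillConvexPoly(r,np.round(q2*16).astype(int),1,shift=4);r=r>0")
open('f2.py','w').write(s)
E
python3 f2.py
```

```text
FL -1.39 0.5622612681436211
BR -0.9999999999999996 0.5528255528255528
FR -1.2099999999999997 0.5006983240223464
BL -1.3299999999999998 0.706781914893617
```

View pics/t.png

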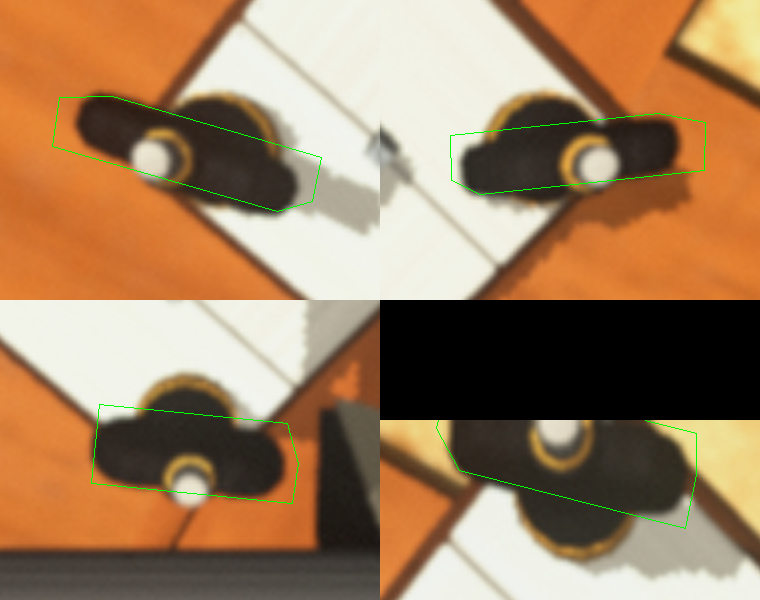

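The fits match the picture: wing yaws are FL -1.39, BR -1.00, FR -1.21 and BL -1.33. Now I go over FL, turning the tool +106° clockwise so its x axis lies along the wing.

{"method": "drive_tool", "body": {"steps": [[-0.3,[0.0144,-0.0332,0],[0,0,0]],[-0.3,[0.0144,-0.0332,0],[0,0,0]],[-0.3,[0.0144,-0.0332,0],[0,0,0]],[-0.3,[0.0144,-0.0332,0],[0,0,0]],[-0.3,[0,0,0.007],[0,0,7.1]],[-0.3,[0,0,0.007],[0,0,7.1]],[-0.3,[0,0,0.007],[0,0,7.1]],[-0.3,[0,0,0.007],[0,0,7.1]],[-0.3,[0,0,0.007],[0,0,7.1]],[-0.3,[0,0,0.007],[0,0,7.1]]]}}

```text
t: 2.95
ee_pos: [519.2, 141.4, 208.3]
tool_rot: [3.11, -0.443, 0.0]
wrist_force: [0.4, 0.8, 0.3]
grip_width: 32.2
grip_force: 0.0
```

{"method": "drive_tool", "body": {"steps": [[-0.3,[0,0,0.007],[0,0,7.1]],[-0.3,[0,0,0.007],[0,0,7.1]],[-0.3,[0,0,0.007],[0,0,7.1]],[-0.3,[0,0,0.007],[0,0,7.1]],[-0.3,[0,0,0.007],[0,0,7.1]],[-0.3,[0,0,0.007],[0,0,7.1]],[-0.3,[0,0,0.007],[0,0,7.1]],[-0.3,[0,0,0.007],[0,0,7.1]],[-0.3,[0,0,0.004],[0,0,7.1]],[-0.3,[0,0,0],[0,0,0]]]}}

```text
t: 3.78
ee_pos: [510.7, 139.7, 154.1]
tool_rot: [2.691, -1.57, -0.038]
wrist_force: [-0.1, 0.1, 0.2]
grip_width: 31.6
grip_force: 0.0
```

```bash
cat > go.py <<'E'
# delta in tool axes from the present pose to target x y z yaw(tool x)
import sys
from h import *
o=robot.get_obs();M=R.from_rotvec(o['tool_rot']).as_matrix();yaw=np.arctan2(M[1,0],M[0,0])
t=np.array(list(map(float,sys.argv[1:4])));ty=float(sys.argv[4])
print('t',o['t'],'pos',o['ee_pos'].round(1),'yaw',yaw.round(3),'tilt',M[2].round(3),'q7',o['q'][6].round(2))
print('tool delta mm',(M.T@(t-o['ee_pos'])).round(1),'turn deg',round(np.degrees(yaw-ty),1))
F=M.T@o['wrist_force'];print('F tool',F.round(1),'Mworld',o['moment'].round(3),'w',o['grip_width'].round(1),'gf',round(o['grip_force'],1))
E
cat > look.py <<'E'
from h import *
o=robot.get_obs();im=robot.get_image('wrist');cm=cam('wrist',o);S=studs([567.66,26.21,-.2722])
for k in S:
    p=proj(cm,[*S[k],103]);cv2.circle(im,p.astype(int),2,(0,0,255),-1)
    print(k,p.round())
cv2.imwrite('pics/w3.png',im)
E
python3 go.py 519 141.5 66 -1.39; python3 look.py
```

```text
t 3.7833 pos [510.7 139.7 154.1] yaw -1.056 tilt [-0.008  0.035 -0.999] q7 -2.56
tool delta mm [  3.2 -11.2  87.7] turn deg 19.1
FL [264. 224.]
BR [ 316. -263.]
FR [494.   2.]
BL [76. 51.]Traceback (most recent call last):
  File "go.py", line 8, in <module>
    F=M.T@o['wrist_force'];print('F tool',F.round(1),'Mworld',o['moment'].round(3),'w',o['grip_width'].round(1),'gf',round(o['grip_force'],1))
                                                                                       ^^^^^^^^^^^^^^^^^^^^^
AttributeError: 'float' object has no attribute 'round'
```

View pics/w3.png

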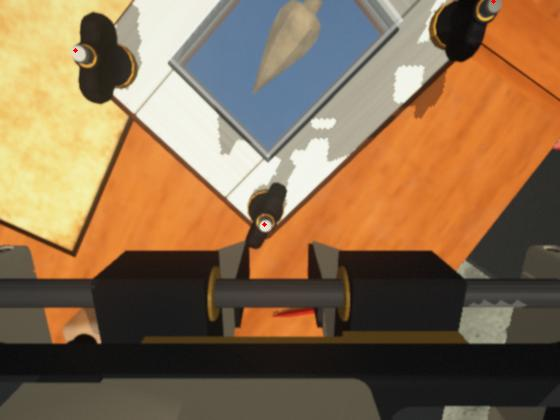

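The red dots sit right on the stud tips, so the case pose holds. The last joint hit its range going this way, so I'll turn back and use the half-turn-equivalent yaw of +1.75.

{"method": "drive_tool", "body": {"steps": [[-0.3,[0,0,-0.001],[0,0,-7.1]],[-0.3,[0,0,0],[0,0,-7.1]],[-0.3,[0,0,0],[0,0,-7.1]],[-0.3,[0,0,0],[0,0,-7.1]],[-0.3,[0,0,0],[0,0,-7.1]],[-0.3,[0,0,0],[0,0,-7.1]],[-0.3,[0,0,0],[0,0,-7.1]],[-0.3,[0,0,0],[0,0,-7.1]],[-0.3,[0,0,0],[0,0,-7.1]],[-0.3,[0,0,0],[0,0,-7.1]]]}}

```text
t: 4.67
ee_pos: [510.9, 140.8, 155.6]
tool_rot: [-3.126, -0.308, 0.056]
wrist_force: [-0.3, 0.5, 0.2]
grip_width: 32.1
grip_force: 0.0
```

{"method": "drive_tool", "body": {"steps": [[-0.3,[0,0,0],[0,0,-7.1]],[-0.3,[0,0,0],[0,0,-7.1]],[-0.3,[0,0,0],[0,0,-7.1]],[-0.3,[0,0,0],[0,0,-7.1]],[-0.3,[0,0,0],[0,0,-7.1]],[-0.3,[0,0,0],[0,0,-7.1]],[-0.3,[0,0,0],[0,0,-7.1]],[-0.3,[0,0,0],[0,0,-7.1]],[-0.3,[0,0,0],[0,0,-7.1]],[-0.3,[0,0,0],[0,0,0]]]}}

```text
t: 5.5
ee_pos: [511.1, 140.7, 156.1]
tool_rot: [-2.477, -1.902, 0.046]
wrist_force: [-0.1, 0.2, 0.1]
grip_width: 32.0
grip_force: 0.0
```

```bash
sed -i "s/o\['grip_width'\].round(1)/round(o['grip_width'],1)/" go.py; python3 go.py 519 141.5 66 1.75
```

```text
t 5.5 pos [511.1 140.7 156.1] yaw 1.31 tilt [-0.012 -0.033 -0.999] q7 -0.46
tool delta mm [ 3.8 10.3 89.8] turn deg -25.2
F tool [ 0.2 -0.1 -0.1] Mworld [ 0.009 -0.092 -0.005] w 32.0 gf 0.0
```

{"method": "drive_tool", "body": {"steps": [[-0.3,[0.0035,0.01,0.01],[-1.9,0.7,0]],[-0.3,[0,0,0.01],[0,0,-6.3]],[-0.3,[0,0,0.01],[0,0,-6.3]],[-0.3,[0,0,0.01],[0,0,-6.3]],[-0.3,[0,0,0.008],[0,0,-6.3]],[-0.3,[0,0,0],[0,0,0]]]}}

```text
t: 6.0
ee_pos: [519.8, 141.3, 105.8]
tool_rot: [-2.019, -2.405, 0.005]
wrist_force: [-0.6, -1.6, -0.2]
grip_width: 32.4
grip_force: 0.0
```

```bash
python3 go.py 519 141.5 66 1.75; python3 look.py
```

```text
t 6.0 pos [519.8 141.3 105.8] yaw 1.745 tilt [-0.001 -0.003 -1.   ] q7 -0.05
tool delta mm [ 0.3 -0.7 39.8] turn deg -0.3
F tool [-1.5 -0.8  0.2] Mworld [-0.04  -0.076 -0.011] w 32.4 gf 0.0
FL [277. 257.]
BR [350. 546.]
FR [160. 483.]
BL [505. 357.]
```

View pics/w3.png

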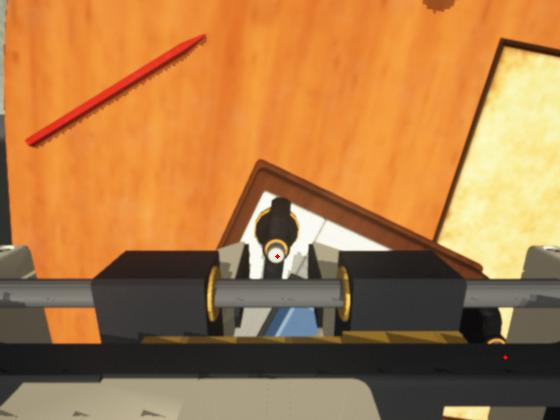

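The FL knob is centred between the fingers at (277,255) with its wing in line. I descend and grip.

{"method": "drive_tool", "body": {"newtons": 35, "steps": [[-0.3,[0,-0.0005,0.02],[0,0,0]],[-0.3,[0,0,0.02],[0,0,0]],[-0.3,[0,0,0],[0,0,0]],[-1,[0,0,0],[0,0,0]],[-1,[0,0,0],[0,0,0]],[-1,[0,0,0],[0,0,0]],[-1,[0,0,0],[0,0,0]]]}}

```text
t: 6.63
ee_pos: [518.6, 141.3, 67.6]
tool_rot: [-2.022, -2.402, 0.008]
wrist_force: [-10.3, -3.2, 14.2]
grip_width: 12.1
grip_force: 34.9
```

```bash
python3 go.py 519 141.5 66 1.75
```

```text
t 6.6333 pos [518.6 141.3  67.6] yaw 1.742 tilt [-0.002 -0.005 -1.   ] q7 -0.04
tool delta mm [0.1 0.5 1.6] turn deg -0.5
F tool [ -1.5 -10.7 -14.2] Mworld [-0.842  2.073  0.044] w 12.1 gf 34.9
```

{"method": "drive_tool", "body": {"steps": [[-1,[0,-0.001,-0.0015],[0,0,0]],[-1,[0,0,0.0005],[0,0,7]],[-1,[0,0,0.0005],[0,0,7]],[-1,[0,0,0.0005],[0,0,7]],[-1,[0,0,0.0005],[0,0,7]],[-1,[0,0,0],[0,0,0]]]}}

```text
t: 7.13
ee_pos: [518.0, 141.4, 66.1]
tool_rot: [2.547, 1.838, -0.007]
wrist_force: [-3.2, -1.8, -1.8]
grip_width: 11.4
grip_force: 34.8
```

```bash
python3 go.py 519 141.5 66 1.75
```

```text
t 7.1333 pos [518.  141.4  66.1] yaw 1.25 tilt [-0.004 -0.002 -1.   ] q7 -0.45
tool delta mm [0.4 0.9 0.1] turn deg -28.6
F tool [-2.7 -2.4  1.9] Mworld [-0.364  0.562  0.003] w 11.4 gf 34.8
```

{"method": "drive_tool", "body": {"steps": [[-0.3,[0,0,0],[0,0,0]],[-0.3,[0,0,0],[0,0,0]],[-0.3,[0,0,-0.02],[0,0,0]],[-0.3,[0,0,-0.025],[0,0,0]],[-0.3,[-0.0269,0.0237,0],[0,0,0]],[-0.3,[-0.0269,0.0237,0],[0,0,0]],[-0.3,[-0.0269,0.0237,0],[0,0,0]],[-0.3,[-0.0269,0.0237,0],[0,0,0]],[-0.3,[-0.0269,0.0237,0],[0,0,0]],[-0.3,[-0.0269,0.0237,0],[0,0,0]]]}}

```text
t: 7.97
ee_pos: [605.7, -57.5, 112.2]
tool_rot: [2.539, 1.846, -0.0]
wrist_force: [0.9, 0.4, -0.9]
grip_width: 32.3
grip_force: 0.0
```

{"method": "drive_tool", "body": {"steps": [[-0.3,[-0.0269,0.0237,0],[0,0,0]],[-0.3,[0,0,0],[0,0,-6.4]],[-0.3,[0,0,0],[0,0,-6.4]],[-0.3,[0,0,0],[0,0,-6.4]],[-0.3,[0,0,0],[0,0,-6.4]],[-0.3,[0,0,0],[0,0,-6.4]],[-0.3,[0,0,0],[0,0,-6.4]],[-0.3,[0,0,0],[0,0,-6.4]],[-0.3,[0,0,0],[0,0,-6.4]],[-0.3,[0,0,0],[0,0,0]]]}}

```text
t: 8.8
ee_pos: [619.2, -89.3, 112.1]
tool_rot: [1.488, 2.765, -0.002]
wrist_force: [1.0, 0.1, -0.9]
grip_width: 32.0
grip_force: 0.0
```

```bash
python3 go.py 615.8 -89.4 67.5 2.14;python3 look.py
```

```text
t 8.8 pos [619.2 -89.3 112.1] yaw 2.154 tilt [-0.002 -0.001 -1.   ] q7 0.75
tool delta mm [ 1.9 -2.9 44.6] turn deg 0.8
F tool [-0.5  0.9  0.9] Mworld [ 0.045 -0.119 -0.014] w 32.0 gf 0.0
FL [ 399. -381.]
BR [275. 250.]
FR [59. 21.]
BL [592.  -6.]
```

View pics/w3.png

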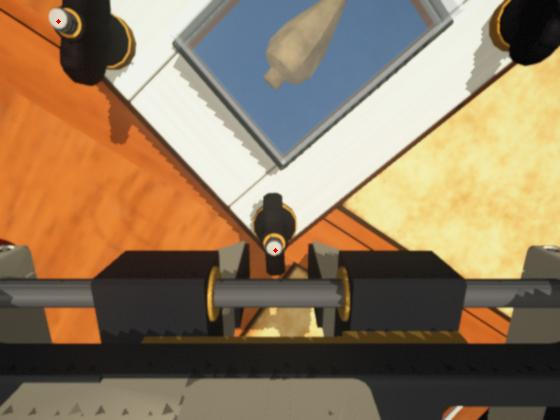

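BR is aligned at (275,249). I descend, grip and check.

{"method": "drive_tool", "body": {"steps": [[-0.3,[0.002,-0.0025,0.022],[0,0,0.8]],[-0.3,[0,0,0.0225],[0,0,0]],[-0.3,[0,0,0],[0,0,0]],[-1,[0,0,0],[0,0,0]],[-1,[0,0,0],[0,0,0]],[-1,[0,0,0],[0,0,0]],[-1,[0,0,0],[0,0,0]]]}}

```text
t: 9.43
ee_pos: [615.9, -89.0, 68.2]
tool_rot: [1.516, 2.75, -0.003]
wrist_force: [1.7, 0.8, -1.1]
grip_width: 12.2
grip_force: 34.9
```

```bash
python3 go.py 615.8 -89.4 67.5 2.14
```

```text
t 9.4333 pos [615.9 -89.   68.2] yaw 2.134 tilt [-0.003 -0.001 -1.   ] q7 0.74
tool delta mm [-0.3 -0.3  0.7] turn deg -0.4
F tool [-0.2  1.8  1.1] Mworld [ 0.173 -0.769 -0.111] w 12.2 gf 34.9
```

{"method": "drive_tool", "body": {"steps": [[-1,[0,0,0.0005],[0,0,7]],[-1,[0,0,0.0005],[0,0,7]],[-1,[0,0,0.0005],[0,0,7]],[-1,[0,0,0.0005],[0,0,7]],[-1,[0,0,0],[0,0,0]]]}}

```text
t: 9.85
ee_pos: [615.8, -89.1, 66.2]
tool_rot: [2.141, 2.296, -0.003]
wrist_force: [-1.0, -0.9, 4.8]
grip_width: 11.8
grip_force: 34.9
```

```bash
python3 go.py 465.5 -47.2 112 1.93
```

```text
t 9.85 pos [615.8 -89.1  66.2] yaw 1.641 tilt [-0.003  0.    -1.   ] q7 0.32
tool delta mm [  52.1 -147.   -46. ] turn deg -16.6
F tool [-0.8 -1.  -4.8] Mworld [-0.153  0.184 -0.107] w 11.8 gf 34.9
```

{"method": "drive_tool", "body": {"steps": [[-0.3,[0,0,0],[0,0,0]],[-0.3,[0,0,0],[0,0,0]],[-0.3,[0,0,-0.02],[0,0,0]],[-0.3,[0,0,-0.025],[0,0,0]],[-0.3,[0.0132,-0.0367,0],[0,0,0]],[-0.3,[0.0132,-0.0367,0],[0,0,0]],[-0.3,[0.0132,-0.0367,0],[0,0,0]],[-0.3,[0.0132,-0.0367,0],[0,0,0]],[-0.3,[0,0,0],[0,0,-5.4]],[-0.3,[0,0,0],[0,0,-5.4]]]}}

```text
t: 10.68
ee_pos: [461.3, -45.8, 109.7]
tool_rot: [-1.899, -2.5, 0.006]
wrist_force: [2.1, -0.9, 0.7]
grip_width: 32.2
grip_force: 0.0
```

{"method": "drive_tool", "body": {"steps": [[-0.3,[0,0,0],[0,0,-5.4]],[-0.3,[0,0,0],[0,0,0]]]}}

```text
t: 10.85
ee_pos: [464.7, -46.7, 110.3]
tool_rot: [1.783, 2.586, -0.003]
wrist_force: [-0.5, -0.5, 1.0]
grip_width: 32.0
grip_force: 0.0
```

```bash
python3 go.py 465.5 -47.2 67.5 1.93;python3 look.py
```

```text
t 10.85 pos [464.7 -46.7 110.3] yaw 1.934 tilt [-0.002 -0.001 -1.   ] q7 0.49
tool delta mm [-0.7  0.6 42.8] turn deg 0.2
F tool [-0.3 -0.6 -1. ] Mworld [-0.008 -0.136 -0.018] w 32.0 gf 0.0
FL [549. -77.]
BR [472. 385.]
FR [281. 256.]
BL [750. 140.]
```

View pics/w3.png

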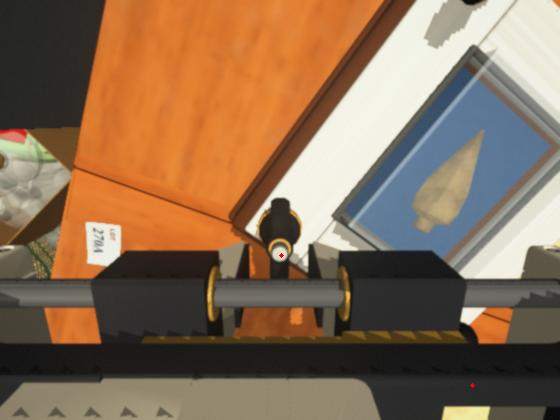

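FR is aligned, tip at (280,255).

{"method": "drive_tool", "body": {"steps": [[-0.3,[-0.0005,0.001,0.021],[0,0,0]],[-0.3,[0,0,0.0215],[0,0,0]],[-0.3,[0,0,0],[0,0,0]],[-1,[0,0,0],[0,0,0]],[-1,[0,0,0],[0,0,0]],[-1,[0,0,0],[0,0,0]],[-1,[0,0,0],[0,0,0]]]}}

```text
t: 11.48
ee_pos: [465.8, -47.5, 68.3]
tool_rot: [1.792, 2.58, -0.004]
wrist_force: [1.9, 0.0, 4.7]
grip_width: 11.8
grip_force: 35.0
```

```bash
python3 go.py 465.5 -47.2 67.5 1.93
```

```text
t 11.4833 pos [465.8 -47.5  68.3] yaw 1.928 tilt [-0.002 -0.002 -1.   ] q7 0.51
tool delta mm [ 0.4 -0.1  0.8] turn deg -0.1
F tool [-0.6  1.8 -4.7] Mworld [ 0.217 -0.339 -0.005] w 11.8 gf 35.0
```

{"method": "drive_tool", "body": {"steps": [[-1,[0,0,0],[0,0,7]],[-1,[0,0,0.0005],[0,0,7]],[-1,[0,0,0.0005],[0,0,7]],[-1,[0,0,0.0005],[0,0,7]],[-1,[0,0,0],[0,0,0]]]}}

```text
t: 11.9
ee_pos: [465.4, -47.5, 66.5]
tool_rot: [2.367, 2.065, -0.005]
wrist_force: [-2.8, -1.3, 2.9]
grip_width: 11.5
grip_force: 35.0
```

```bash
python3 go.py 668.5 99.6 112 1.81
```

```text
t 11.9 pos [465.4 -47.5  66.5] yaw 1.435 tilt [-0.003 -0.001 -1.   ] q7 0.1
tool delta mm [173.2 181.2 -46.3] turn deg -21.5
F tool [-1.7 -2.6 -2.9] Mworld [-0.436  0.447 -0.074] w 11.5 gf 35.0
```

{"method": "drive_tool", "body": {"steps": [[-0.3,[0,0,0],[0,0,0]],[-0.3,[0,0,0],[0,0,0]],[-0.3,[0,0,-0.02],[0,0,0]],[-0.3,[0,0,-0.025],[0,0,0]],[-0.3,[0.0246,0.026,0],[0,0,0]],[-0.3,[0.0246,0.026,0],[0,0,0]],[-0.3,[0.0246,0.026,0],[0,0,0]],[-0.3,[0.0246,0.026,0],[0,0,0]],[-0.3,[0.0246,0.026,0],[0,0,0]],[-0.3,[0.0246,0.026,0],[0,0,0]]]}}

```text
t: 12.73
ee_pos: [641.3, 80.6, 110.6]
tool_rot: [2.359, 2.074, -0.002]
wrist_force: [1.5, 0.2, -0.5]
grip_width: 32.5
grip_force: 0.0
```

{"method": "drive_tool", "body": {"steps": [[-0.3,[0.0246,0.026,0],[0,0,0]],[-0.3,[0,0,0],[0,0,-7.1]],[-0.3,[0,0,0],[0,0,-7.1]],[-0.3,[0,0,0],[0,0,-7.1]],[-0.3,[0,0,0],[0,0,0]]]}}

```text
t: 13.15
ee_pos: [669.0, 100.2, 110.1]
tool_rot: [-1.93, -2.478, 0.003]
wrist_force: [-0.2, 0.5, -0.7]
grip_width: 32.2
grip_force: 0.0
```

```bash
python3 go.py 668.5 99.6 67.5 1.81;python3 look.py
```

```text
t 13.15 pos [669.  100.2 110.1] yaw 1.818 tilt [-0.001 -0.002 -1.   ] q7 0.17
tool delta mm [-0.4 -0.5 42.6] turn deg 0.5
F tool [ 0.6 -0.1  0.7] Mworld [-0.022 -0.124 -0.048] w 32.2 gf 0.0
FL [ 12. 115.]
BR [145. 471.]
FR [-74. 384.]
BL [279. 255.]
```

View pics/w3.png

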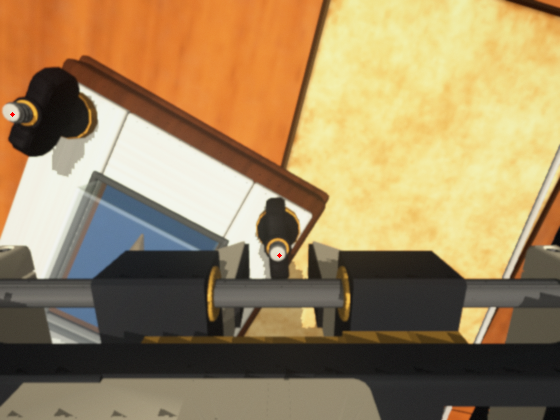

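BL is centred at (278,254) and aligned. That was the last view I need; from here I work by feel.

{"method": "drive_tool", "body": {"steps": [[-0.3,[-0.0003,0,0.021],[0,0,0]],[-0.3,[0,0,0.0213],[0,0,0]],[-0.3,[0,0,0],[0,0,0]],[-1,[0,0,0],[0,0,0]],[-1,[0,0,0],[0,0,0]],[-1,[0,0,0],[0,0,0]],[-1,[0,0,0],[0,0,0]]]}}

```text
t: 13.78
ee_pos: [668.7, 99.4, 69.3]
tool_rot: [1.939, 2.471, -0.004]
wrist_force: [-1.0, 0.3, 2.0]
grip_width: 11.7
grip_force: 34.9
```

```bash
python3 go.py 668.5 99.6 67.5 1.81
```

```text
t 13.7833 pos [668.7  99.4  69.3] yaw 1.811 tilt [-0.002 -0.002 -1.   ] q7 0.17
tool delta mm [ 0.3 -0.2  1.8] turn deg 0.1
F tool [ 0.5 -0.9 -2. ] Mworld [-0.004 -0.041 -0.098] w 11.7 gf 34.9
```

{"method": "drive_tool", "body": {"steps": [[-1,[0,0,0],[0,0,7]],[-1,[0,0,0.0005],[0,0,7]],[-1,[0,0,0.0005],[0,0,7]],[-1,[0,0,0.0005],[0,0,7]],[-1,[0,0,0],[0,0,0]]]}}

```text
t: 14.2
ee_pos: [668.4, 99.4, 67.4]
tool_rot: [2.483, 1.923, -0.005]
wrist_force: [-3.3, -0.8, 3.7]
grip_width: 11.7
grip_force: 34.8
```

```bash
python3 go.py 518 141.4 112 1.25
```

```text
t 14.2 pos [668.4  99.4  67.4] yaw 1.318 tilt [-0.003 -0.001 -1.   ] q7 -0.25
tool delta mm [   2.9 -156.2  -44.4] turn deg 3.9
F tool [-1.6 -3.  -3.7] Mworld [-0.292  0.805 -0.099] w 11.7 gf 34.8
```

{"method": "drive_tool", "body": {"steps": [[-0.3,[0,0,0],[0,0,0]],[-0.3,[0,0,0],[0,0,0]],[-0.3,[0,0,-0.02],[0,0,0]],[-0.3,[0,0,-0.024],[0,0,0]],[-0.3,[0.0008,-0.039,0],[0,0,0]],[-0.3,[0.0008,-0.039,0],[0,0,0]],[-0.3,[0.0008,-0.039,0],[0,0,0]],[-0.3,[0.0008,-0.039,0],[0,0,0]],[-0.3,[0,0,0],[0,0,4]],[-0.3,[0,0,0],[0,0,0]]]}}

```text
t: 15.03
ee_pos: [516.3, 142.4, 110.8]
tool_rot: [-2.542, -1.845, 0.004]
wrist_force: [0.8, -0.9, 0.9]
grip_width: 32.4
grip_force: 0.0
```

```bash
python3 go.py 518 141.4 66 1.25
```

```text
t 15.0333 pos [516.3 142.4 110.8] yaw 1.255 tilt [-0.002 -0.002 -1.   ] q7 -0.45
tool delta mm [-0.4  2.  44.8] turn deg 0.3
F tool [-0.7  1.1 -0.9] Mworld [-0.02  -0.127  0.006] w 32.4 gf 0.0
```

{"method": "drive_tool", "body": {"steps": [[-0.3,[0,0.0017,0.022],[0,0,0]],[-0.3,[0,0,0.022],[0,0,0]],[-0.3,[0,0,0],[0,0,0]],[-1,[0,0,0],[0,0,0]],[-1,[0,0,0],[0,0,0]],[-1,[0,0,0],[0,0,0]],[-1,[0,0,0],[0,0,7]],[-1,[0,0,0.0005],[0,0,7]],[-1,[0,0,0.0005],[0,0,7]],[-1,[0,0,0],[0,0,0]]]}}

```text
t: 15.87
ee_pos: [517.8, 141.3, 66.4]
tool_rot: [-2.84, -1.34, 0.009]
wrist_force: [-7.8, 0.6, 6.4]
grip_width: 11.5
grip_force: 34.9
```

```bash
python3 go.py 615.8 -89.1 112 1.64
```

```text
t 15.8667 pos [517.8 141.3  66.4] yaw 0.881 tilt [-0.004 -0.004 -1.   ] q7 -0.73
tool delta mm [-115.6  222.   -45.9] turn deg -43.5
F tool [-4.5 -6.4 -6.4] Mworld [ 0.175  1.535 -0.077] w 11.5 gf 34.9
```

{"method": "drive_tool", "body": {"steps": [[-0.3,[0,0,0],[0,0,0]],[-0.3,[0,0,0],[0,0,0]],[-0.3,[0,0,-0.02],[0,0,0]],[-0.3,[0,0,-0.025],[0,0,0]],[-0.3,[-0.0166,0.0317,0],[0,0,0]],[-0.3,[-0.0166,0.0317,0],[0,0,0]],[-0.3,[-0.0166,0.0317,0],[0,0,0]],[-0.3,[-0.0166,0.0317,0],[0,0,0]],[-0.3,[-0.0166,0.0317,0],[0,0,0]],[-0.3,[-0.0166,0.0317,0],[0,0,0]]]}}

```text
t: 16.7
ee_pos: [605.8, -59.0, 112.0]
tool_rot: [2.835, 1.347, -0.001]
wrist_force: [0.2, 0.9, 0.7]
grip_width: 32.1
grip_force: 0.0
```

{"method": "drive_tool", "body": {"steps": [[-0.3,[-0.0166,0.0317,0],[0,0,0]],[-0.3,[0,0,0],[0,0,-6.2]],[-0.3,[0,0,0],[0,0,-6.2]],[-0.3,[0,0,0],[0,0,-6.2]],[-0.3,[0,0,0],[0,0,-6.2]],[-0.3,[0,0,0],[0,0,-6.2]],[-0.3,[0,0,0],[0,0,-6.2]],[-0.3,[0,0,0],[0,0,-6.2]],[-0.3,[0,0,0],[0,0,0]]]}}

```text
t: 17.45
ee_pos: [619.2, -90.7, 111.9]
tool_rot: [2.134, 2.303, -0.003]
wrist_force: [-0.1, 0.0, -1.4]
grip_width: 32.1
grip_force: 0.0
```

```bash
python3 go.py 615.8 -89.1 66 1.64
```

```text
t 17.45 pos [619.2 -90.7 111.9] yaw 1.647 tilt [-0.003  0.    -1.   ] q7 0.33
tool delta mm [ 2.  -3.3 45.9] turn deg 0.4
F tool [ 0.  -0.1  1.4] Mworld [ 0.037 -0.096 -0.089] w 32.1 gf 0.0
```

{"method": "drive_tool", "body": {"steps": [[-0.3,[0.002,-0.003,0.022],[0,0,0]],[-0.3,[0,0,0.0235],[0,0,0]],[-0.3,[0,0,0],[0,0,0]],[-1,[0,0,0],[0,0,0]],[-1,[0,0,0],[0,0,0]],[-1,[0,0,0],[0,0,0]],[-1,[0,0,0],[0,0,7]],[-1,[0,0,0.0005],[0,0,7]],[-1,[0,0,0.0005],[0,0,7]],[-1,[0,0,0],[0,0,0]]]}}

```text
t: 18.28
ee_pos: [615.7, -89.0, 65.8]
tool_rot: [2.525, 1.865, -0.004]
wrist_force: [-2.3, -1.4, 2.3]
grip_width: 11.7
grip_force: 34.8
```

```bash
python3 go.py 465.5 -47.5 112 1.435
```

```text
t 18.2833 pos [615.7 -89.   65.8] yaw 1.272 tilt [-0.003  0.001 -1.   ] q7 0.03
tool delta mm [  -4.7 -155.7  -46.3] turn deg -9.3
F tool [-2.  -1.7 -2.3] Mworld [-0.384  0.372 -0.057] w 11.7 gf 34.8
```

{"method": "drive_tool", "body": {"steps": [[-0.3,[0,0,0],[0,0,0]],[-0.3,[0,0,0],[0,0,0]],[-0.3,[0,0,-0.02],[0,0,0]],[-0.3,[0,0,-0.025],[0,0,0]],[-0.3,[-0.001,-0.039,0],[0,0,0]],[-0.3,[-0.001,-0.039,0],[0,0,0]],[-0.3,[-0.001,-0.039,0],[0,0,0]],[-0.3,[-0.001,-0.039,0],[0,0,0]],[-0.3,[0,0,0],[0,0,-4.6]],[-0.3,[0,0,0],[0,0,-4.6]]]}}

```text
t: 19.12
ee_pos: [462.0, -45.5, 109.7]
tool_rot: [-2.355, -2.077, 0.004]
wrist_force: [1.7, 0.1, -0.0]
grip_width: 32.1
grip_force: 0.0
```

{"method": "drive_tool", "body": {"steps": [[-0.3,[0,0,0],[0,0,0]]]}}

```text
t: 19.2
ee_pos: [464.9, -46.1, 110.4]
tool_rot: [2.357, 2.075, -0.001]
wrist_force: [0.5, -0.1, 1.1]
grip_width: 32.2
grip_force: 0.0
```

```bash
python3 go.py 465.5 -47.5 66 1.435
```

```text
t 19.2 pos [464.9 -46.1 110.4] yaw 1.444 tilt [-0.001  0.    -1.   ] q7 0.08
tool delta mm [-1.2  0.8 44.4] turn deg 0.5
F tool [-0.   0.5 -1.1] Mworld [ 0.02  -0.109 -0.012] w 32.2 gf 0.0
```

{"method": "drive_tool", "body": {"steps": [[-0.3,[-0.001,0.0008,0.022],[0,0,0]],[-0.3,[0,0,0.0225],[0,0,0]],[-0.3,[0,0,0],[0,0,0]],[-1,[0,0,0],[0,0,0]],[-1,[0,0,0],[0,0,0]],[-1,[0,0,0],[0,0,0]],[-1,[0,0,0],[0,0,7]],[-1,[0,0,0.0005],[0,0,7]],[-1,[0,0,0.0005],[0,0,7]],[-1,[0,0,0],[0,0,0]]]}}

```text
t: 20.03
ee_pos: [464.8, -48.0, 64.8]
tool_rot: [2.705, 1.597, -0.005]
wrist_force: [-4.8, -0.8, 3.4]
grip_width: 12.0
grip_force: 34.9
```

```bash
python3 go.py 668.5 99.4 112 1.318
```

```text
t 20.0333 pos [464.8 -48.   64.8] yaw 1.067 tilt [-0.003 -0.001 -1.   ] q7 -0.19
tool delta mm [227.3 107.1 -48. ] turn deg -14.4
F tool [-3.  -3.8 -3.4] Mworld [-0.093  0.71  -0.064] w 12.0 gf 34.9
```

{"method": "drive_tool", "body": {"steps": [[-0.3,[0,0,0],[0,0,0]],[-0.3,[0,0,0],[0,0,0]],[-0.3,[0,0,-0.02],[0,0,0]],[-0.3,[0,0,-0.025],[0,0,0]],[-0.3,[0.0323,0.0154,0],[0,0,0]],[-0.3,[0.0323,0.0154,0],[0,0,0]],[-0.3,[0.0323,0.0154,0],[0,0,0]],[-0.3,[0.0323,0.0154,0],[0,0,0]],[-0.3,[0.0323,0.0154,0],[0,0,0]],[-0.3,[0.0323,0.0154,0],[0,0,0]]]}}

```text
t: 20.87
ee_pos: [641.3, 79.5, 109.1]
tool_rot: [2.698, 1.607, -0.002]
wrist_force: [0.5, -1.1, -0.3]
grip_width: 32.4
grip_force: 0.0
```

{"method": "drive_tool", "body": {"steps": [[-0.3,[0.0323,0.0154,0],[0,0,0]],[-0.3,[0,0,0],[0,0,-7.1]],[-0.3,[0,0,0],[0,0,-7.1]],[-0.3,[0,0,0],[0,0,0]]]}}

```text
t: 21.2
ee_pos: [669.1, 99.5, 108.3]
tool_rot: [2.475, 1.934, -0.003]
wrist_force: [-0.3, -0.3, -0.1]
grip_width: 32.6
grip_force: 0.0
```

```bash
python3 go.py 668.5 99.4 67 1.318
```

```text
t 21.2 pos [669.1  99.5 108.3] yaw 1.327 tilt [-0.002 -0.001 -1.   ] q7 -0.24
tool delta mm [-0.2 -0.5 41.3] turn deg 0.5
F tool [-0.3 -0.2  0.1] Mworld [-0.086 -0.098 -0.011] w 32.6 gf 0.0
```

{"method": "drive_tool", "body": {"steps": [[-0.3,[0,-0.0003,0.02],[0,0,0]],[-0.3,[0,0,0.0213],[0,0,0]],[-0.3,[0,0,0],[0,0,0]],[-1,[0,0,0],[0,0,0]],[-1,[0,0,0],[0,0,0]],[-1,[0,0,0],[0,0,0]],[-1,[0,0,0],[0,0,7]],[-1,[0,0,0.0005],[0,0,7]],[-1,[0,0,0.0005],[0,0,7]],[-1,[0,0,0],[0,0,0]]]}}

```text
t: 22.03
ee_pos: [667.9, 99.0, 67.7]
tool_rot: [2.794, 1.434, -0.004]
wrist_force: [-3.7, -1.1, 5.9]
grip_width: 11.8
grip_force: 34.9
```

```bash
python3 go.py 517.8 141.3 112 0.881
```

```text
t 22.0333 pos [667.9  99.   67.7] yaw 0.948 tilt [-0.003 -0.    -1.   ] q7 -0.54
tool delta mm [ -53.3 -146.6  -44.2] turn deg 3.8
F tool [-3.1 -2.4 -5.9] Mworld [-0.129  0.879 -0.123] w 11.8 gf 34.9
```

{"method": "drive_tool", "body": {"steps": [[-0.3,[0,0,0],[0,0,0]],[-0.3,[0,0,0],[0,0,0]],[-0.3,[0,0,-0.02],[0,0,0]],[-0.3,[0,0,-0.025],[0,0,0]],[-0.3,[-0.0133,-0.0367,0],[0,0,0]],[-0.3,[-0.0133,-0.0367,0],[0,0,0]],[-0.3,[-0.0133,-0.0367,0],[0,0,0]],[-0.3,[-0.0133,-0.0367,0],[0,0,0]],[-0.3,[0,0,0],[0,0,4]],[-0.3,[0,0,0],[0,0,0]]]}}

```text
t: 22.87
ee_pos: [515.6, 142.2, 111.6]
tool_rot: [-2.839, -1.345, 0.004]
wrist_force: [1.1, 0.2, 0.3]
grip_width: 32.1
grip_force: 0.0
```

```bash
python3 go.py 517.8 141.3 65 0.881
```

```text
t 22.8667 pos [515.6 142.2 111.6] yaw 0.885 tilt [-0.002 -0.001 -1.   ] q7 -0.75
tool delta mm [ 0.8  2.4 46.6] turn deg 0.2
F tool [ 0.8  0.7 -0.3] Mworld [-0.048 -0.082  0.025] w 32.1 gf 0.0
```

Round 3, by feel: grip FL and take the first 5° slowly.

{"method": "drive_tool", "body": {"steps": [[-0.3,[0.0005,0.002,0.022],[0,0,0]],[-0.3,[0,0,0.0235],[0,0,0]],[-0.3,[0,0,0],[0,0,0]],[-1,[0,0,0],[0,0,0]],[-1,[0,0,0],[0,0,0]],[-1,[0,0,0],[0,0,0]],[-1,[0,0,0],[0,0,0]]]}}

```text
t: 23.45
ee_pos: [518.3, 141.9, 66.8]
tool_rot: [-2.837, -1.344, 0.006]
wrist_force: [-2.9, 1.2, 6.2]
grip_width: 11.9
grip_force: 35.0
```

```bash
cat > m.py <<'E'
from h import *
o=robot.get_obs();M=R.from_rotvec(o['tool_rot']).as_matrix()
print('t',o['t'].__round__(2),'yaw',np.arctan2(M[1,0],M[0,0]).round(3),'pos',o['ee_pos'].round(1),'Mz',o['moment'][2].round(3),'tau7',o['joint_efforts'][6].round(3),'Ftool',(M.T@o['wrist_force']).round(1))
E
python3 m.py
```

```text
t 23.45 yaw 0.885 pos [518.3 141.9  66.8] Mz 0.022 tau7 -0.038 Ftool [-0.9 -3.  -6.1]
```

{"method": "drive_tool", "body": {"steps": [[-1,[0,0,0],[0,0,1]],[-1,[0,0,0],[0,0,1]],[-1,[0,0,0.0002],[0,0,1]]]}}

```text
t: 23.7
ee_pos: [518.3, 141.9, 66.7]
tool_rot: [-2.872, -1.269, 0.005]
wrist_force: [-5.6, 2.5, 5.3]
grip_width: 11.7
grip_force: 35.0
```

```bash
python3 m.py
```

```text
t 23.7 yaw 0.832 pos [518.3 141.9  66.7] Mz 0.068 tau7 0.15 Ftool [-1.9 -5.8 -5.3]
```

{"method": "drive_tool", "body": {"steps": [[-1,[0,0,0],[0,0,1]],[-1,[0,0,0.0002],[0,0,1]]]}}

```text
t: 23.87
ee_pos: [518.3, 141.9, 66.6]
tool_rot: [-2.894, -1.218, 0.005]
wrist_force: [-6.3, 4.2, 6.1]
grip_width: 11.9
grip_force: 35.0
```

```bash
python3 m.py
```

```text
t 23.87 yaw 0.797 pos [518.3 141.9  66.6] Mz 0.058 tau7 0.138 Ftool [-1.5 -7.5 -6.1]
```

Free-turning reads about +0.06. I carry on in 3° steps.

{"method": "drive_tool", "body": {"steps": [[-1,[0,-0.0004,0.0001],[0,0,1]],[-1,[0,0,0],[0,0,1]],[-1,[0,0,0],[0,0,1]]]}}

```text
t: 24.12
ee_pos: [518.2, 141.9, 66.5]
tool_rot: [-2.925, -1.142, 0.005]
wrist_force: [-3.8, 1.2, 4.1]
grip_width: 11.7
grip_force: 35.0
```

```bash
python3 m.py
```

```text
t 24.12 yaw 0.745 pos [518.2 141.9  66.5] Mz 0.078 tau7 0.119 Ftool [-2.  -3.4 -4.1]
```

{"method": "drive_tool", "body": {"steps": [[-1,[0,0,0.0002],[0,0,1]],[-1,[0,0,0],[0,0,1]],[-1,[0,0,0],[0,0,1]]]}}

```text
t: 24.37
ee_pos: [518.2, 141.9, 66.4]
tool_rot: [-2.954, -1.066, 0.005]
wrist_force: [-6.0, 3.2, 5.4]
grip_width: 11.5
grip_force: 35.0
```

```bash
python3 m.py
```

```text
t 24.37 yaw 0.692 pos [518.2 141.9  66.4] Mz 0.142 tau7 0.093 Ftool [-2.6 -6.2 -5.3]
```

{"method": "drive_tool", "body": {"steps": [[-1,[0,0,0.0001],[0,0,1]],[-1,[0,0,0],[0,0,1]]]}}

```text
t: 24.53
ee_pos: [518.2, 141.9, 66.3]
tool_rot: [-2.972, -1.014, 0.005]
wrist_force: [-5.3, 2.6, 5.3]
grip_width: 11.7
grip_force: 35.0
```

```bash
python3 m.py
```

```text
t 24.53 yaw 0.658 pos [518.2 141.9  66.3] Mz 0.191 tau7 0.057 Ftool [-2.6 -5.3 -5.2]
```

{"method": "drive_tool", "body": {"steps": [[-1,[0,-0.0003,0],[0,0,1]],[-1,[0,0,0],[0,0,1]]]}}

```text
t: 24.7
ee_pos: [518.2, 141.9, 66.3]
tool_rot: [-2.99, -0.962, 0.004]
wrist_force: [-4.3, 2.5, 4.4]
grip_width: 12.0
grip_force: 35.0
```

```bash
python3 m.py
```

```text
t 24.7 yaw 0.623 pos [518.2 141.9  66.3] Mz 0.218 tau7 0.013 Ftool [-2.  -4.6 -4.4]
```

{"method": "drive_tool", "body": {"steps": [[-1,[0,0,0.0001],[0,0,1]],[-1,[0,0,0],[0,0,1]]]}}

```text
t: 24.87
ee_pos: [518.2, 141.9, 66.3]
tool_rot: [-3.006, -0.91, 0.004]
wrist_force: [-4.9, 2.5, 5.9]
grip_width: 11.6
grip_force: 35.0
```

```bash
python3 m.py
```

```text
t 24.87 yaw 0.588 pos [518.2 141.9  66.3] Mz 0.225 tau7 -0.023 Ftool [-2.8 -4.8 -5.9]
```

{"method": "drive_tool", "body": {"steps": [[-1,[0,0,0],[0,0,1]],[-1,[0,0,0],[0,0,1]]]}}

```text
t: 25.03
ee_pos: [518.2, 141.9, 66.3]
tool_rot: [-3.021, -0.857, 0.004]
wrist_force: [-4.4, 1.8, 5.8]
grip_width: 11.5
grip_force: 35.0
```

```bash
python3 m.py
```

```text
t 25.03 yaw 0.553 pos [518.2 141.9  66.3] Mz 0.318 tau7 -0.065 Ftool [-2.8 -3.9 -5.8]
```

{"method": "drive_tool", "body": {"steps": [[-1,[0,0,0],[0,0,0]]]}}

```text
t: 25.12
ee_pos: [518.2, 142.0, 66.3]
tool_rot: [-3.021, -0.857, 0.004]
wrist_force: [-4.3, 3.3, 6.4]
grip_width: 11.7
grip_force: 35.0
```

```bash
python3 m.py
```

```text
t 25.12 yaw 0.553 pos [518.2 142.   66.3] Mz 0.207 tau7 -0.44 Ftool [-2.  -5.1 -6.4]
```

{"method": "drive_tool", "body": {"steps": [[-1,[0,0,0],[0,0,0]]]}}

```text
t: 25.2
ee_pos: [518.2, 141.9, 66.3]
tool_rot: [-3.021, -0.858, 0.005]
wrist_force: [-5.0, 3.0, 5.5]
grip_width: 11.5
grip_force: 35.0
```

```bash
python3 m.py; python3 go.py 615.7 -89 112 1.272
```

```text
t 25.2 yaw 0.554 pos [518.2 141.9  66.3] Mz 0.229 tau7 -0.252 Ftool [-2.7 -5.2 -5.5]
t 25.2 pos [518.2 141.9  66.3] yaw 0.554 tilt [-0.003 -0.002 -1.   ] q7 -0.98
tool delta mm [-38.6 247.6 -46. ] turn deg -41.2
F tool [-2.7 -5.2 -5.5] Mworld [0.449 1.059 0.229] w 11.5 gf 35.0
```

FL is close to snug: rise about 0.2 to 0.25. Next is its diagonal, BR.

{"method": "drive_tool", "body": {"steps": [[-0.3,[0,0,0],[0,0,0]],[-0.3,[0,0,0],[0,0,0]],[-0.3,[0,0,-0.02],[0,0,0]],[-0.3,[0,0,-0.025],[0,0,0]],[-0.3,[-0.0055,0.035,0],[0,0,0]],[-0.3,[-0.0055,0.035,0],[0,0,0]],[-0.3,[-0.0055,0.035,0],[0,0,0]],[-0.3,[-0.0055,0.035,0],[0,0,0]],[-0.3,[-0.0055,0.035,0],[0,0,0]],[-0.3,[-0.0055,0.035,0],[0,0,0]]]}}

```text
t: 26.03
ee_pos: [602.1, -57.9, 111.1]
tool_rot: [3.02, 0.854, -0.001]
wrist_force: [-0.5, 0.1, 0.2]
grip_width: 32.3
grip_force: 0.0
```

{"method": "drive_tool", "body": {"steps": [[-0.3,[-0.0055,0.035,0],[0,0,0]],[-0.3,[0,0,0],[0,0,-6.9]],[-0.3,[0,0,0],[0,0,-6.9]],[-0.3,[0,0,0],[0,0,-6.9]],[-0.3,[0,0,0],[0,0,-6.9]],[-0.3,[0,0,0],[0,0,-6.9]],[-0.3,[0,0,0],[0,0,-6.9]],[-0.3,[0,0,0],[0,0,0]]]}}

```text
t: 26.7
ee_pos: [615.0, -89.4, 111.0]
tool_rot: [2.521, 1.872, -0.003]
wrist_force: [-0.0, -0.8, 0.1]
grip_width: 31.8
grip_force: 0.0
```

```bash
python3 go.py 615.7 -89 65.5 1.272
```

```text
t 26.7 pos [615.  -89.4 111. ] yaw 1.277 tilt [-0.003  0.001 -1.   ] q7 0.03
tool delta mm [ 0.7  0.5 45.5] turn deg 0.3
F tool [-0.7  0.2 -0.1] Mworld [-0.055 -0.022  0.021] w 31.8 gf 0.0
```

{"method": "drive_tool", "body": {"steps": [[-0.3,[0.0007,0.0005,0.022],[0,0,0]],[-0.3,[0,0,0.0233],[0,0,0]],[-0.3,[0,0,0],[0,0,0]],[-1,[0,0,0],[0,0,0]],[-1,[0,0,0],[0,0,0]],[-1,[0,0,0],[0,0,0]],[-1,[0,0,0],[0,0,0]],[-1,[0,0,0],[0,0,1]],[-1,[0,0,0],[0,0,1]],[-1,[0,0,0.0002],[0,0,1]]]}}

```text
t: 27.53
ee_pos: [615.9, -88.2, 66.2]
tool_rot: [2.574, 1.798, -0.002]
wrist_force: [-3.3, -0.2, 8.8]
grip_width: 11.7
grip_force: 35.0
```

```bash
python3 m.py
```

```text
t 27.53 yaw 1.219 pos [615.9 -88.2  66.2] Mz 0.138 tau7 0.081 Ftool [-1.4 -3.1 -8.8]
```

{"method": "drive_tool", "body": {"steps": [[-1,[0,0,0],[0,0,1]],[-1,[0,0,0],[0,0,1]],[-1,[0,0,0.0002],[0,0,1]]]}}

```text
t: 27.78
ee_pos: [615.9, -88.3, 66.0]
tool_rot: [2.62, 1.73, -0.002]
wrist_force: [-1.0, 0.8, 9.7]
grip_width: 11.3
grip_force: 35.0
```

```bash
python3 m.py
```

```text
t 27.78 yaw 1.167 pos [615.9 -88.3  66. ] Mz 0.164 tau7 0.068 Ftool [ 0.3 -1.3 -9.7]
```

{"method": "drive_tool", "body": {"steps": [[-1,[0,0,-0.0003],[0,0,1]],[-1,[0,0,0],[0,0,1]]]}}

```text
t: 27.95
ee_pos: [615.9, -88.3, 66.0]
tool_rot: [2.65, 1.684, -0.002]
wrist_force: [-1.0, 0.2, 5.2]
grip_width: 11.6
grip_force: 35.0
```

```bash
python3 m.py
```

```text
t 27.95 yaw 1.132 pos [615.9 -88.3  66. ] Mz 0.158 tau7 0.053 Ftool [-0.3 -1.  -5.2]
```

{"method": "drive_tool", "body": {"steps": [[-1,[0,0,0],[0,0,1]],[-1,[0,0,0.0001],[0,0,1]]]}}

```text
t: 28.12
ee_pos: [615.9, -88.3, 65.9]
tool_rot: [2.679, 1.637, -0.002]
wrist_force: [-1.6, -0.0, 7.3]
grip_width: 11.6
grip_force: 35.0
```

```bash
python3 m.py
```

```text
t 28.12 yaw 1.097 pos [615.9 -88.3  65.9] Mz 0.171 tau7 0.033 Ftool [-0.8 -1.4 -7.3]
```

{"method": "drive_tool", "body": {"steps": [[-1,[0,0,0],[0,0,1]],[-1,[0,0,0.0001],[0,0,1]]]}}

```text
t: 28.28
ee_pos: [616.0, -88.3, 65.9]
tool_rot: [2.707, 1.591, -0.002]
wrist_force: [-1.6, 0.5, 8.1]
grip_width: 11.7
grip_force: 35.0
```

```bash
python3 m.py
```

```text
t 28.28 yaw 1.063 pos [616.  -88.3  65.9] Mz 0.217 tau7 -0.009 Ftool [-0.4 -1.6 -8.1]
```

{"method": "drive_tool", "body": {"steps": [[-1,[0,0,0],[0,0,1]],[-1,[0,0,0],[0,0,1]]]}}

```text
t: 28.45
ee_pos: [616.0, -88.3, 65.9]
tool_rot: [2.734, 1.543, -0.002]
wrist_force: [-0.8, -1.0, 7.2]
grip_width: 11.9
grip_force: 35.0
```

```bash
python3 m.py
```

```text
t 28.45 yaw 1.028 pos [616.  -88.3  65.9] Mz 0.23 tau7 -0.043 Ftool [-1.3 -0.1 -7.2]
```

{"method": "drive_tool", "body": {"steps": [[-1,[0,0,0],[0,0,1]],[-1,[0,0,0],[0,0,1]]]}}

```text
t: 28.62
ee_pos: [616.0, -88.4, 65.8]
tool_rot: [2.76, 1.495, -0.002]
wrist_force: [-0.8, 0.2, 6.9]
grip_width: 11.6
grip_force: 35.0
```

```bash
python3 m.py; python3 go.py 465 -47.8 112 1.067
```

```text
t 28.62 yaw 0.993 pos [616.  -88.4  65.8] Mz 0.317 tau7 -0.082 Ftool [-0.2 -0.8 -6.9]
t 28.6167 pos [616.  -88.4  65.8] yaw 0.993 tilt [-0.002  0.002 -1.   ] q7 -0.19
tool delta mm [ -48.6 -148.6  -46.3] turn deg -4.2
F tool [-0.2 -0.8 -6.9] Mworld [-0.064  0.215  0.317] w 11.6 gf 35.0
```

BR reads 0.317 and is snug. On to FR.

{"method": "drive_tool", "body": {"steps": [[-0.3,[0,0,0],[0,0,0]],[-0.3,[0,0,0],[0,0,0]],[-0.3,[0,0,-0.02],[0,0,0]],[-0.3,[0,0,-0.025],[0,0,0]],[-0.3,[-0.0122,-0.037,0],[0,0,0]],[-0.3,[-0.0122,-0.037,0],[0,0,0]],[-0.3,[-0.0122,-0.037,0],[0,0,0]],[-0.3,[-0.0122,-0.037,0],[0,0,0]],[-0.3,[0,0,0],[0,0,-4.2]],[-0.3,[0,0,0],[0,0,0]]]}}

```text
t: 29.45
ee_pos: [461.4, -47.1, 109.3]
tool_rot: [-2.701, -1.602, 0.006]
wrist_force: [0.5, -0.3, 1.0]
grip_width: 31.8
grip_force: 0.0
```

```bash
python3 go.py 465 -47.8 65 1.067
```

```text
t 29.45 pos [461.4 -47.1 109.3] yaw 1.071 tilt [-0.003 -0.003 -1.   ] q7 -0.23
tool delta mm [ 1.2  3.7 44.3] turn deg 0.2
F tool [-0.1  0.6 -1. ] Mworld [ 0.009 -0.155 -0.031] w 31.8 gf 0.0
```

{"method": "drive_tool", "body": {"steps": [[-0.3,[0.001,0.003,0.022],[0,0,0]],[-0.3,[0,0,0.022],[0,0,0]],[-0.3,[0,0,0],[0,0,0]],[-1,[0,0,0],[0,0,0]],[-1,[0,0,0],[0,0,0]],[-1,[0,0,0],[0,0,0]],[-1,[0,0,0],[0,0,0]],[-1,[0,0,0],[0,0,1]],[-1,[0,0,0],[0,0,1]],[-1,[0,0,0.0002],[0,0,1]]]}}

```text
t: 30.28
ee_pos: [465.3, -47.4, 66.1]
tool_rot: [-2.743, -1.525, 0.008]
wrist_force: [-6.8, 3.7, 7.0]
grip_width: 12.1
grip_force: 35.0
```

```bash
python3 m.py
```

```text
t 30.28 yaw 1.015 pos [465.3 -47.4  66.1] Mz 0.052 tau7 0.197 Ftool [-0.5 -7.8 -6.9]
```

{"method": "drive_tool", "body": {"steps": [[-1,[0,0,0],[0,0,1]],[-1,[0,0,0],[0,0,1]],[-1,[0,0,0.0002],[0,0,1]]]}}

```text
t: 30.53
ee_pos: [465.2, -47.4, 66.0]
tool_rot: [-2.782, -1.453, 0.008]
wrist_force: [-8.1, 3.4, 9.5]
grip_width: 11.8
grip_force: 35.0
```

```bash
python3 m.py
```

```text
t 30.53 yaw 0.963 pos [465.2 -47.4  66. ] Mz 0.071 tau7 0.139 Ftool [-1.8 -8.6 -9.4]
```

{"method": "drive_tool", "body": {"steps": [[-1,[0,-0.0005,-0.0004],[0,0,1]],[-1,[0,0,0],[0,0,1]],[-1,[0,0,0],[0,0,1]]]}}

```text
t: 30.78
ee_pos: [465.2, -47.3, 66.1]
tool_rot: [-2.82, -1.38, 0.008]
wrist_force: [-5.0, 2.2, 1.7]
grip_width: 11.9
grip_force: 35.0
```

```bash
python3 m.py
```

```text
t 30.78 yaw 0.91 pos [465.2 -47.3  66.1] Mz 0.124 tau7 0.118 Ftool [-1.3 -5.3 -1.6]
```

{"method": "drive_tool", "body": {"steps": [[-1,[0,0,0],[0,0,1]],[-1,[0,0,0.0002],[0,0,1]],[-1,[0,0,0],[0,0,1]]]}}

```text
t: 31.03
ee_pos: [465.1, -47.3, 66.0]
tool_rot: [-2.855, -1.306, 0.008]
wrist_force: [-7.0, 3.0, 5.1]
grip_width: 11.9
grip_force: 35.0
```

```bash
python3 m.py
```

```text
t 31.03 yaw 0.858 pos [465.1 -47.3  66. ] Mz 0.18 tau7 0.066 Ftool [-2.3 -7.3 -5. ]
```

{"method": "drive_tool", "body": {"steps": [[-1,[0,-0.0004,0],[0,0,1]],[-1,[0,0,0.0001],[0,0,1]]]}}

```text
t: 31.2
ee_pos: [465.1, -47.3, 66.0]
tool_rot: [-2.878, -1.256, 0.007]
wrist_force: [-5.8, 3.2, 5.1]
grip_width: 11.7
grip_force: 35.0
```

```bash
python3 m.py
```

```text
t 31.2 yaw 0.823 pos [465.1 -47.3  66. ] Mz 0.225 tau7 0.008 Ftool [-1.7 -6.5 -5. ]
```

{"method": "drive_tool", "body": {"steps": [[-1,[0,0,0],[0,0,1]],[-1,[0,0,0],[0,0,1]]]}}

```text
t: 31.37
ee_pos: [465.1, -47.3, 66.0]
tool_rot: [-2.899, -1.206, 0.007]
wrist_force: [-5.7, 3.3, 4.3]
grip_width: 11.9
grip_force: 35.0
```

```bash
python3 m.py; python3 go.py 668.2 99.2 112 0.948
```

```text
t 31.37 yaw 0.789 pos [465.1 -47.3  66. ] Mz 0.274 tau7 -0.016 Ftool [-1.7 -6.4 -4.3]
t 31.3667 pos [465.1 -47.3  66. ] yaw 0.789 tilt [-0.004 -0.003 -1.   ] q7 -0.4
tool delta mm [246.9  40.7 -47.1] turn deg -9.1
F tool [-1.7 -6.4 -4.3] Mworld [0.51  1.261 0.274] w 11.9 gf 35.0
```

{"method": "drive_tool", "body": {"steps": [[-1,[0,0,0],[0,0,0.7]],[-1,[0,0,0],[0,0,0.8]]]}}

```text
t: 31.53
ee_pos: [465.1, -47.3, 66.0]
tool_rot: [-2.914, -1.169, 0.007]
wrist_force: [-5.8, 2.5, 5.0]
grip_width: 11.6
grip_force: 35.0
```

```bash
python3 m.py
```

```text
t 31.53 yaw 0.763 pos [465.1 -47.3  66. ] Mz 0.204 tau7 -0.082 Ftool [-2.5 -5.8 -5. ]
```

{"method": "drive_tool", "body": {"steps": [[-0.3,[0,0,0],[0,0,0]],[-0.3,[0,0,0],[0,0,0]],[-0.3,[0,0,-0.02],[0,0,0]],[-0.3,[0,0,-0.025],[0,0,0]],[-0.3,[0.0354,0.0049,0],[0,0,0]],[-0.3,[0.0354,0.0049,0],[0,0,0]],[-0.3,[0.0354,0.0049,0],[0,0,0]],[-0.3,[0.0354,0.0049,0],[0,0,0]],[-0.3,[0.0354,0.0049,0],[0,0,0]],[-0.3,[0.0354,0.0049,0],[0,0,0]]]}}

```text
t: 32.37
ee_pos: [643.3, 78.5, 110.9]
tool_rot: [2.914, 1.168, 0.0]
wrist_force: [1.0, -0.8, 0.8]
grip_width: 32.1
grip_force: 0.0
```

{"method": "drive_tool", "body": {"steps": [[-0.3,[0.0354,0.0049,0],[0,0,0]],[-0.3,[0,0,0],[0,0,-5.3]],[-0.3,[0,0,0],[0,0,-5.3]],[-0.3,[0,0,0],[0,0,0]]]}}

```text
t: 32.7
ee_pos: [671.0, 98.4, 110.1]
tool_rot: [2.791, 1.438, -0.002]
wrist_force: [0.0, -0.9, 1.0]
grip_width: 31.9
grip_force: 0.0
```

```bash
python3 go.py 668.2 99.2 67 0.948
```

```text
t 32.7 pos [671.   98.4 110.1] yaw 0.951 tilt [-0.002  0.002 -1.   ] q7 -0.55
tool delta mm [-0.9 -2.9 43.1] turn deg 0.2
F tool [-0.7  0.5 -1. ] Mworld [ 0.005  0.016 -0.   ] w 31.9 gf 0.0
```

{"method": "drive_tool", "body": {"steps": [[-0.3,[-0.0008,-0.003,0.021],[0,0,0]],[-0.3,[0,0,0.0215],[0,0,0]],[-0.3,[0,0,0],[0,0,0]],[-1,[0,0,0],[0,0,0]],[-1,[0,0,0],[0,0,0]],[-1,[0,0,0],[0,0,0]],[-1,[0,0,0],[0,0,0]],[-1,[0,0,0],[0,0,1]],[-1,[0,0,0],[0,0,1]],[-1,[0,0,0.0002],[0,0,1]]]}}

```text
t: 33.53
ee_pos: [667.9, 99.2, 69.0]
tool_rot: [2.832, 1.356, -0.0]
wrist_force: [-2.8, 0.2, 8.2]
grip_width: 11.6
grip_force: 35.0
```

```bash
python3 m.py
```

```text
t 33.53 yaw 0.893 pos [667.9  99.2  69. ] Mz 0.167 tau7 0.036 Ftool [-1.6 -2.3 -8.2]
```

{"method": "drive_tool", "body": {"steps": [[-1,[0,0,0],[0,0,1]],[-1,[0,0,0],[0,0,1]],[-1,[0,0,0.0002],[0,0,1]]]}}

```text
t: 33.78
ee_pos: [667.9, 99.2, 69.0]
tool_rot: [2.866, 1.282, -0.0]
wrist_force: [-2.8, 0.4, 10.2]
grip_width: 11.4
grip_force: 35.0
```

```bash
python3 m.py
```

```text
t 33.78 yaw 0.841 pos [667.9  99.2  69. ] Mz 0.295 tau7 -0.033 Ftool [ -1.6  -2.4 -10.2]
```

{"method": "drive_tool", "body": {"steps": [[-1,[0,0,-0.0004],[0,0,0.75]],[-1,[0,0,0],[0,0,0.75]]]}}

```text
t: 33.95
ee_pos: [667.8, 99.3, 69.0]
tool_rot: [2.882, 1.245, -0.0]
wrist_force: [-1.3, 0.9, 7.3]
grip_width: 11.4
grip_force: 35.0
```

```bash
python3 m.py; python3 go.py 518.2 141.9 112 0.553
```

```text
t 33.95 yaw 0.815 pos [667.8  99.3  69. ] Mz 0.285 tau7 -0.117 Ftool [-0.2 -1.5 -7.3]
t 33.95 pos [667.8  99.3  69. ] yaw 0.815 tilt [-0.001  0.002 -1.   ] q7 -0.64
tool delta mm [ -71.6 -138.1  -43.1] turn deg 15.0
F tool [-0.2 -1.5 -7.3] Mworld [-0.058  0.239  0.285] w 11.4 gf 35.0
```

Round 3 is done. Now a check round in the same star order, FL first.

{"method": "drive_tool", "body": {"steps": [[-0.3,[0,0,0],[0,0,0]],[-0.3,[0,0,0],[0,0,0]],[-0.3,[0,0,-0.02],[0,0,0]],[-0.3,[0,0,-0.024],[0,0,0]],[-0.3,[-0.0178,-0.0342,0],[0,0,0]],[-0.3,[-0.0178,-0.0342,0],[0,0,0]],[-0.3,[-0.0178,-0.0342,0],[0,0,0]],[-0.3,[-0.0178,-0.0342,0],[0,0,0]],[-0.3,[0,0,0],[0,0,7.1]],[-0.3,[0,0,0],[0,0,7.1]]]}}

```text
t: 34.78
ee_pos: [515.2, 142.4, 111.1]
tool_rot: [-3.016, -0.876, 0.007]
wrist_force: [1.6, 0.3, -0.0]
grip_width: 31.8
grip_force: 0.0
```

{"method": "drive_tool", "body": {"steps": [[-0.3,[0,0,0],[0,0,0.8]],[-0.3,[0,0,0],[0,0,0]]]}}

```text
t: 34.95
ee_pos: [518.6, 141.1, 111.6]
tool_rot: [3.018, 0.863, -0.003]
wrist_force: [-0.1, -0.1, -0.4]
grip_width: 32.3
grip_force: 0.0
```

```bash
python3 go.py 518.2 141.9 66.5 0.553
```

```text
t 34.95 pos [518.6 141.1 111.6] yaw 0.557 tilt [-0.002  0.001 -1.   ] q7 -1.01
tool delta mm [ 0.2 -0.9 45.1] turn deg 0.2
F tool [-0.1  0.1  0.4] Mworld [ 0.004 -0.025  0.024] w 32.3 gf 0.0
```

{"method": "drive_tool", "body": {"steps": [[-0.3,[0,-0.0012,0.022],[0,0,0]],[-0.3,[0,0,0.0225],[0,0,0]],[-0.3,[0,0,0],[0,0,0]],[-1,[0,0,0],[0,0,0]],[-1,[0,0,0],[0,0,0]],[-1,[0,0,0],[0,0,0]],[-1,[0,0,0],[0,0,0]]]}}

```text
t: 35.53
ee_pos: [518.6, 142.3, 68.2]
tool_rot: [3.02, 0.861, -0.001]
wrist_force: [0.6, -2.6, 1.7]
grip_width: 11.5
grip_force: 35.0
```

```bash
python3 m.py
```

```text
t 35.53 yaw 0.555 pos [518.6 142.3  68.2] Mz 0.146 tau7 -0.168 Ftool [-0.8  2.5 -1.7]
```

{"method": "drive_tool", "body": {"steps": [[-1,[0,0,0],[0,0,1]]]}}

```text
t: 35.62
ee_pos: [518.6, 142.3, 68.2]
tool_rot: [3.027, 0.835, -0.001]
wrist_force: [-0.5, -1.0, 3.3]
grip_width: 11.8
grip_force: 35.0
```

```bash
python3 m.py
```

```text
t 35.62 yaw 0.538 pos [518.6 142.3  68.2] Mz 0.272 tau7 0.093 Ftool [-1.   0.6 -3.3]
```

{"method": "drive_tool", "body": {"steps": [[-1,[0,0,0],[0,0,0.5]]]}}

```text
t: 35.7
ee_pos: [518.6, 142.3, 68.1]
tool_rot: [3.031, 0.819, -0.0]
wrist_force: [-1.2, -0.4, 6.8]
grip_width: 11.6
grip_force: 35.0
```

```bash
python3 m.py
```

```text
t 35.7 yaw 0.528 pos [518.6 142.3  68.1] Mz 0.304 tau7 -0.269 Ftool [-1.2 -0.2 -6.8]
```

FL reads 0.30, a rise of about 0.25: snug. Check BR.

{"method": "drive_tool", "body": {"steps": [[-0.3,[0,0,0],[0,0,0]],[-0.3,[0,0,0],[0,0,0]],[-0.3,[0,0,-0.02],[0,0,0]],[-0.3,[0,0,-0.024],[0,0,0]],[-0.3,[-0.0046,0.0351,0],[0,0,0]],[-0.3,[-0.0046,0.0351,0],[0,0,0]],[-0.3,[-0.0046,0.0351,0],[0,0,0]],[-0.3,[-0.0046,0.0351,0],[0,0,0]],[-0.3,[-0.0046,0.0351,0],[0,0,0]],[-0.3,[-0.0046,0.0351,0],[0,0,0]]]}}

```text
t: 36.53
ee_pos: [600.4, -55.3, 111.2]
tool_rot: [3.031, 0.82, -0.004]
wrist_force: [0.8, 0.7, 0.8]
grip_width: 32.0
grip_force: 0.0
```

{"method": "drive_tool", "body": {"steps": [[-0.3,[-0.0046,0.0351,0],[0,0,0]],[-0.3,[0,0,0],[0,0,-6.6]],[-0.3,[0,0,0],[0,0,-6.6]],[-0.3,[0,0,0],[0,0,-6.6]],[-0.3,[0,0,0],[0,0,-6.6]],[-0.3,[0,0,0],[0,0,0]]]}}

```text
t: 37.03
ee_pos: [613.5, -86.7, 111.1]
tool_rot: [2.762, 1.496, -0.005]
wrist_force: [0.3, -0.3, -0.7]
grip_width: 31.8
grip_force: 0.0
```

```bash
python3 go.py 616 -88.4 66.5 0.993
```

```text
t 37.0333 pos [613.5 -86.7 111.1] yaw 0.993 tilt [-0.003 -0.001 -1.   ] q7 -0.21
tool delta mm [ 0.   3.1 44.6] turn deg -0.0
F tool [-0.1  0.4  0.7] Mworld [ 0.007 -0.021  0.006] w 31.8 gf 0.0
```

{"method": "drive_tool", "body": {"steps": [[-0.3,[0,0.0028,0.022],[0,0,0]],[-0.3,[0,0,0.022],[0,0,0]],[-0.3,[0,0,0],[0,0,0]],[-1,[0,0,0],[0,0,0]],[-1,[0,0,0],[0,0,0]],[-1,[0,0,0],[0,0,0]],[-1,[0,0,0],[0,0,0]]]}}

```text
t: 37.62
ee_pos: [616.4, -87.7, 68.7]
tool_rot: [2.764, 1.491, -0.003]
wrist_force: [-0.9, -0.6, 0.9]
grip_width: 11.9
grip_force: 34.9
```

```bash
python3 m.py
```

```text
t 37.62 yaw 0.989 pos [616.4 -87.7  68.7] Mz 0.265 tau7 -0.289 Ftool [-1.  -0.4 -0.9]
```

{"method": "drive_tool", "body": {"steps": [[-1,[0,0,0],[0,0,1]]]}}

```text
t: 37.7
ee_pos: [616.4, -87.7, 68.7]
tool_rot: [2.777, 1.467, -0.003]
wrist_force: [-3.0, 0.3, 6.5]
grip_width: 11.7
grip_force: 35.0
```

```bash
python3 m.py; python3 go.py 465.1 -47.3 111 0.763
```

```text
t 37.7 yaw 0.972 pos [616.4 -87.7  68.7] Mz 0.368 tau7 0.089 Ftool [-1.4 -2.6 -6.5]
t 37.7 pos [616.4 -87.7  68.7] yaw 0.972 tilt [-0.002  0.    -1.   ] q7 -0.2
tool delta mm [ -52.  -147.8  -42.2] turn deg 12.0
F tool [-1.4 -2.6 -6.5] Mworld [0.275 0.615 0.368] w 11.7 gf 35.0
```

BR reads 0.37 and is snug. Check FR.

{"method": "drive_tool", "body": {"steps": [[-0.3,[0,0,0],[0,0,0]],[-0.3,[0,0,0],[0,0,0]],[-0.3,[0,0,-0.02],[0,0,0]],[-0.3,[0,0,-0.022],[0,0,0]],[-0.3,[-0.0129,-0.0368,0],[0,0,0]],[-0.3,[-0.0129,-0.0368,0],[0,0,0]],[-0.3,[-0.0129,-0.0368,0],[0,0,0]],[-0.3,[-0.0129,-0.0368,0],[0,0,0]],[-0.3,[0,0,0],[0,0,6]],[-0.3,[0,0,0],[0,0,6]]]}}

```text
t: 38.53
ee_pos: [462.6, -46.7, 109.4]
tool_rot: [-2.918, -1.161, 0.005]
wrist_force: [1.2, -0.7, 0.9]
grip_width: 32.5
grip_force: 0.0
```

{"method": "drive_tool", "body": {"steps": [[-0.3,[0,0,0],[0,0,0]]]}}

```text
t: 38.62
ee_pos: [465.5, -47.3, 110.0]
tool_rot: [2.917, 1.162, -0.001]
wrist_force: [0.7, 0.2, 0.4]
grip_width: 31.9
grip_force: 0.0
```

```bash
python3 go.py 465.1 -47.3 66.5 0.763
```

```text
t 38.6167 pos [465.5 -47.3 110. ] yaw 0.758 tilt [-0.001  0.001 -1.   ] q7 -0.5
tool delta mm [-0.2 -0.4 43.5] turn deg -0.3
F tool [ 0.7  0.3 -0.4] Mworld [-0.012 -0.036 -0.016] w 31.9 gf 0.0
```

{"method": "drive_tool", "body": {"steps": [[-0.3,[0,0,0.022],[0,0,0]],[-0.3,[0,0,0.0215],[0,0,0]],[-0.3,[0,0,0],[0,0,0]],[-1,[0,0,0],[0,0,0]],[-1,[0,0,0],[0,0,0]],[-1,[0,0,0],[0,0,0]],[-1,[0,0,0],[0,0,0]]]}}

```text
t: 39.2
ee_pos: [465.5, -46.8, 66.9]
tool_rot: [-2.915, -1.17, 0.003]
wrist_force: [-1.9, -0.2, 3.1]
grip_width: 11.9
grip_force: 35.0
```

```bash
python3 m.py
```

```text
t 39.2 yaw 0.763 pos [465.5 -46.8  66.9] Mz 0.186 tau7 -0.199 Ftool [-1.5 -1.2 -3.1]
```

{"method": "drive_tool", "body": {"steps": [[-1,[0,0,0],[0,0,1]]]}}

```text
t: 39.28
ee_pos: [465.5, -46.8, 66.9]
tool_rot: [2.925, 1.145, -0.003]
wrist_force: [-2.8, 2.3, 6.7]
grip_width: 11.6
grip_force: 35.0
```

```bash
python3 m.py; python3 go.py 667.9 99.2 111 0.815
```

```text
t 39.28 yaw 0.746 pos [465.5 -46.8  66.9] Mz 0.268 tau7 0.128 Ftool [-0.5 -3.6 -6.7]
t 39.2833 pos [465.5 -46.8  66.9] yaw 0.746 tilt [-0.002 -0.001 -1.   ] q7 -0.44
tool delta mm [247.7  30.2 -44.6] turn deg -3.9
F tool [-0.5 -3.6 -6.7] Mworld [0.513 0.753 0.268] w 11.6 gf 35.0
```

{"method": "drive_tool", "body": {"steps": [[-1,[0,0,0],[0,0,1]]]}}

```text
t: 39.37
ee_pos: [465.4, -46.8, 66.9]
tool_rot: [2.936, 1.118, -0.003]
wrist_force: [-3.0, 2.9, 5.9]
grip_width: 11.9
grip_force: 35.0
```

```bash
python3 m.py
```

```text
t 39.37 yaw 0.728 pos [465.4 -46.8  66.9] Mz 0.27 tau7 -0.061 Ftool [-0.4 -4.2 -5.9]
```

{"method": "drive_tool", "body": {"steps": [[-0.3,[0,0,0],[0,0,0]],[-0.3,[0,0,0],[0,0,0]],[-0.3,[0,0,-0.02],[0,0,0]],[-0.3,[0,0,-0.024],[0,0,0]],[-0.3,[0.0354,0.0034,0],[0,0,0]],[-0.3,[0.0354,0.0034,0],[0,0,0]],[-0.3,[0.0354,0.0034,0],[0,0,0]],[-0.3,[0.0354,0.0034,0],[0,0,0]],[-0.3,[0.0354,0.0034,0],[0,0,0]],[-0.3,[0.0354,0.0034,0],[0,0,0]]]}}

```text
t: 40.2
ee_pos: [639.4, 79.5, 109.8]
tool_rot: [2.934, 1.117, -0.002]
wrist_force: [-0.2, -1.0, 0.9]
grip_width: 32.5
grip_force: 0.0
```

{"method": "drive_tool", "body": {"steps": [[-0.3,[0.0354,0.0034,0],[0,0,0]],[-0.3,[0,0,0],[0,0,-4.9]],[-0.3,[0,0,0],[0,0,0]]]}}

```text
t: 40.45
ee_pos: [667.8, 101.4, 108.8]
tool_rot: [2.88, 1.25, -0.003]
wrist_force: [0.1, -0.4, 0.2]
grip_width: 32.3
grip_force: 0.0
```

```bash
python3 go.py 667.9 99.2 68 0.815
```

```text
t 40.45 pos [667.8 101.4 108.8] yaw 0.819 tilt [-0.002  0.001 -1.   ] q7 -0.67
tool delta mm [-1.4  1.5 40.8] turn deg 0.2
F tool [-0.2  0.4 -0.2] Mworld [-0.022  0.014  0.018] w 32.3 gf 0.0
```

{"method": "drive_tool", "body": {"steps": [[-0.3,[-0.0012,0.0013,0.02],[0,0,0]],[-0.3,[0,0,0.0205],[0,0,0]],[-0.3,[0,0,0],[0,0,0]],[-1,[0,0,0],[0,0,0]],[-1,[0,0,0],[0,0,0]],[-1,[0,0,0],[0,0,0]],[-1,[0,0,0],[0,0,0]]]}}

```text
t: 41.03
ee_pos: [666.7, 98.1, 70.5]
tool_rot: [2.885, 1.242, -0.002]
wrist_force: [-2.0, -1.4, 2.5]
grip_width: 11.5
grip_force: 35.0
```

```bash
python3 m.py
```

```text
t 41.03 yaw 0.813 pos [666.7  98.1  70.5] Mz 0.232 tau7 -0.265 Ftool [-2.4 -0.5 -2.5]
```

{"method": "drive_tool", "body": {"steps": [[-1,[0,0,0],[0,0,1]]]}}

```text
t: 41.12
ee_pos: [666.7, 98.1, 70.5]
tool_rot: [2.895, 1.217, -0.002]
wrist_force: [-3.7, 0.7, 6.5]
grip_width: 11.6
grip_force: 35.0
```

```bash
python3 m.py
```

```text
t 41.12 yaw 0.796 pos [666.7  98.1  70.5] Mz 0.266 tau7 0.144 Ftool [-2.1 -3.1 -6.5]
```

{"method": "drive_tool", "body": {"steps": [[-1,[0,0,0],[0,0,1]]]}}

```text
t: 41.2
ee_pos: [666.7, 98.1, 70.5]
tool_rot: [2.906, 1.19, -0.002]
wrist_force: [-3.4, 0.2, 7.1]
grip_width: 11.7
grip_force: 35.0
```

```bash
python3 m.py
```

```text
t 41.2 yaw 0.777 pos [666.7  98.1  70.5] Mz 0.332 tau7 -0.052 Ftool [-2.3 -2.6 -7.1]
```

{"method": "drive_tool", "body": {"steps": [[-0.3,[0,0,0],[0,0,0]],[-0.3,[0,0,0],[0,0,0]],[-0.3,[0,0,-0.02],[0,0,0]],[-0.3,[0,0,-0.03],[0,0,0]],[-0.3,[0,0,-0.04],[0,0,0]],[-0.3,[0,0,-0.04],[0,0,0]],[-0.3,[0,0,0],[0,0,0]],[-0.3,[0,0,0],[0,0,0]]]}}

```text
t: 41.87
ee_pos: [669.3, 97.7, 202.8]
tool_rot: [2.904, 1.19, 0.008]
wrist_force: [-0.5, -0.2, 0.1]
grip_width: 32.1
grip_force: 0.0
```

```bash
python3 - <<'E'
from h import *
o=robot.get_obs();im=robot.get_image('top');ct=cam('top');print(o['t'],o['ee_pos'].round(1),o['wrist_force'].round(1))
d=cv2.absdiff(im,cv2.imread('pics/top.png')).max(2)
for n,(x,y) in dict(ink=(143,194),tin=(396,261),card=(410,179),pencil=(201,285)).items():
    print(n,(d[y-25:y+25,x-22:x+22]>60).mean().round(3))
E
```

```text
41.8667 [669.3  97.7 202.8] [-0.5 -0.2  0.1]
ink 0.119
tin 0.0
card 0.0
pencil 0.695
```

Everything reads snug, and the arm is clear and still. The picture changes near the pencil and ink bottle are where the arm now hangs over them in the top view; the tool never went low there. I'm handing in.

```bash
python3 -c "
from rig import robot
print(robot.sign_off())"
```

```text
the job is handed in; nothing more can be done
None
```

I tightened all four knobs in star order (FL, BR, FR, BL) over three rounds plus a check round and handed the job in at about 42 s; by feel each ended 0.2 to 0.3 N m above free turning, and I didn't separately check that the flange is home or that the pencil and ink bottle stayed put (arm in view).

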